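# Unlock the gauge case's folding stay and close the lid

## Task

Close the gauge case on the bench: take the stay's knee knob and lift it up towards you past centre to unlock it while the lid stays up, then lower the lid by its bar without letting it drop and press it gently until the catch clicks fully home. Do not force the stay or press on once the lid has come home, leave the other things where they are, and let go at the end.

Things in the scene. Friction and masses are not known exactly. Their poses are not given: they have to be found in the camera images.
- case: grey sheet-metal gauge case, fixed to the bench, open at the top: 200 mm deep (its x, away from the robot at yaw 0), 260 mm wide (its y, to the left), 100 mm high. Origin at the centre of its underside. Its lid is hinged on the far (+x) rim and propped open; a folding stay of two steel links is on its right (-y) side.
- lid (a joint): lid angle in rad: 0 = propped open (rim plane 1.30 above level, leaning a little towards the robot), growing as it closes; fully home at 1.22 to 1.30, differing from case to case. Lid: shallow tray 200 x 260 mm, 42 mm deep, about 0.45 kg, hollow side down. Unlocked, it stays where it is put while high; let go in its lower half, it drops.
- lid_bar (a point): centre of the lid's pull: a steel bar of 12 mm diameter, 110 mm long, parallel to the hinge (case's y), its axis held 36 mm out from the lid's free edge by a 12 mm leg at each end. At the top of the propped lid; in front of the case when closed. It moves on a circle of 238 mm radius about the hinge line; at lid angle q its elevation above the hinge is 1.435 - q rad.
- lid_hinge (a point): middle of the lid's hinge line, on the far upper edge of the case, 100 mm above the bench; the line runs along the case's y
- knee_knob (a point): middle of the knob at the stay's knee: a level steel stub along the case's y, 14 mm diameter, 36 mm long, standing out to the right from the links, with a 21 mm end disc. This point is 24 mm right of the lower link, 19 mm left of the end disc, 120 mm above the bench. The knob is fixed to the lower link: it moves on a circle of 107 mm radius about stay_pivot.
- stay_pivot (a point): point on the axis (along the case's y) of the lower link's pivot on the case's right side, opposite the middle of the knob; below the knob and on the robot's side of it. Links are 107 mm long, 14 mm wide, 3 mm thick.
- stay_upper (a joint): knee angle, rad: 0 = locked, knee 6 mm below the line of the stay's end pivots, against a stop; 0.11 = links in line; larger = folded up and towards the robot; 2.2 to 2.4 with the lid closed. Lifting the knob along its circle takes about 5 N; the angle grows about twice as fast as the lower link turns. Friction holds it where left, but beyond about 1.2 the lid may run down by itself.
- stay_bracket (a joint): give, in m, of the rubber-bushed bracket that carries stay_pivot, along the lower link's direction when locked: 0 unloaded, 0.001 for every 25 N of push or pull along the link. Its reading is far too coarse to steer by. Over 30 N bends the stay: dragging the knob off its circle, or hauling on the lid while the stay is locked, does that.
- seal (a joint): how far, in m, the closed lid has squashed the rubber seal strip: 0 = lid clear of it, 0.006 = lid fully home. Soft (1 to 3 N) over these 6 mm, then solid. Only when the catch has clicked does the lid stay down on it.
- catch_seat: middle of the case's front rim, where the lid lands: a black rubber seal strip, 246 mm long, with a spring roller catch behind its middle. Pushing the bar down, resistance starts 15 mm before home, grows to 6 to 18 N, then falls away as the catch clicks; then the lid stops dead. That height differs from case to case: the bar comes home 0 to 20 mm above its height at lid angle 1.30. Feel for it.
- pen_cup: paper-white cup, 72 mm across and 90 mm high, with pens standing up to 165 mm, on the bench to the left of the case, loose; origin at its underside's centre
- spanner: steel spanner, 160 mm long, lying on the bench beside the case on its right, below and past the folding stay's knob, loose; origin at its underside's centre (handle end and head lie along its x)
- ring_gauge: steel ring, 52 mm across and 18 mm high, lying on the foam bed inside the case, loose; origin at its underside's centre
- plug_gauge: steel cylinder, 22 mm across and 34 mm high, standing on the foam bed inside the case, loose; origin at its underside's centre
- spray: white bottle, 64 mm across and 170 mm high, on the right side of the bench, loose; origin at its underside's centre
- shaft_part: turned aluminium part, 60 mm across the foot and 85 mm high, on the right, near the robot, loose; origin at its underside's centre
- chip_brush: hand brush, 180 mm long, lying on the left, near the robot, loose; origin at its underside's centre (handle end and head lie along its x)

How it is judged:
By the outcome, as a careful person would: the job done as asked, in the order asked, and still so for the second after the job is handed in, with the robot touching nothing.
It also fails if it takes over 72 s, if anything falls off the work surface, if the arm or the gripper's body presses on something with over 40 N, if the wrist force passes 120 N, or if a joint passes its speed limit or range.

## Robot

A 6-joint arm with a two-finger parallel gripper is mounted at the origin on the work surface. World frame = base frame: x ahead of the robot, y to its left, z up, the work surface at z = 0. Lengths are in m, angles in degrees, forces in N, time in s.
With the tool pointing down it reaches from about 0.275 to 1 m from the base axis. Payload 8.4 kg.
Tool frame: the origin (TCP) lies midway between the tips of the shut fingers; the grasp point (between the pads) lies 19 mm behind it; z points along the fingers, y is the line along which they close (so a half turn about z gives the same grasp; the last joint's range is limited). The gripper opens to 85 mm and grips with 20 to 120 N. Pads are 22 mm wide; open, the fingers measure 114 mm over their backs; the gripper's body (76 mm by 85 mm) begins 54 mm behind the grasp point. The pads swing forward as they close: fully open they stand 13 mm farther back than shut.
Start: joints at [-73.705, 20.225, 93.587, -0, 66.188, -0.138], TCP at [0.177, -0.599, 0.231] pointing down, gripper open.
Joint ranges: [-150.9, 150.9], [-52.94, 120.26], [3.33, 152.33], [-74.26, 254.26], [0, 154.13], [-172.89, 172.89]. Speed limits (degrees/s): [127.2, 127.2, 159.86, 180, 180, 180].

## Interface

Orientations are given as a 3x3 rotation matrix whose columns are the frame's x, y, z axes.
In Python, from cell import * gives the robot as it stands. The module is installed in compiled form; this text tells all that it offers.
- The arm moves only by the tool drive_tool, never from a script. Its argument "deltas" is a list of rows, each an object of numbers: "dx", "dy", "dz": the shift along the tool's x, y, z in cm; "ax", "ay", "az": the turn, a rotation vector about the tool's x, y, z in rad; "gripper": the opening, from 0 (shut) to 1 (fully open). In form: [{"dx": .., "dy": .., "dz": .., "ax": .., "ay": .., "az": .., "gripper": ..}, ...]. A call has 1 to 5 rows; each row shifts and turns the commanded pose from where the row before left it, along the tool's axes as they then stand; what a row does not reach is not made up. A row lasts 1/10 s, in which the tool goes at most 50 mm and 8.59 degrees, less where a joint would pass 70% of its speed; a pose out of reach is approached as far as the arm can. A call is refused whole if a number of a shift passes 5 or a number of a turn 0.15, either way. A call with a gripper value outside its range is refused whole. The fingers move at their own pace and stop on an object; the grip force is fixed at half the most. Time passes only in rows, so rows that do not move let the fingers close. It gives the time, the measured TCP pose, the force, the opening and the grip force at its end, in the units of the state.
- get_state(): the state, without advancing time (a new reading comes with each control period).
- camera(name): name is "scene" or "top" or "wrist"; returns a dict with "color" (420x560x3 uint8, blue, green, red), "intrinsics" (3x3 intrinsics, pixels), "pose" (4x4, takes a point from camera to world coordinates); the wrist camera has in their place "hand_eye" (4x4, takes a point from camera to tool coordinates, whose origin is the TCP and whose axes are the flange's). Camera axes: x right, y down, z forward; pixel columns grow to the right and rows downward; lengths in m; the calibration is good to about 2 mm. A picture is of the moment at which its call begins: read the wrist's pose just before it. There is no depth.
- finish_job(): hands the job in; it is judged then, once.
The state is a dict: "t": time; "joints": joint angles; "qvel": joint speeds; "effort": joint torques, N m; "eef_pos": TCP position; "tool_rot": TCP orientation; "ft_force": force on the tool from outside, world axes, zero at the start; "wrist_torque": the same for the moment, N m; "width": opening from 0.0 (shut) to 1.0 (fully open); "grip_force": force on a finger pad.
Only numpy, scipy, OpenCV 4.12 (cv2) and the standard library are available. Lean on these libraries where they do the work, as an engineer would, in place of code of your own. Each camera call takes 0.05 s, during which the arm holds its last target. There are 200 camera calls.

## Working session

There is one attempt and no reset: what is moved stays moved. The work goes in short steps, Python scripts to look and compute and a tool call to move; the robot and the scene stay as the last step left them, time stands still between calls to the robot, and variables do not carry over. Pictures are saved under pics/ and viewed, at most 10 in all, crops included, and the job is handed in when it is done.

Besides the shell and the picture viewer there is one more tool, called after ">>>" as name(argument=value, ...), one argument or row to a line, values as JSON. drive_tool: Moves the arm, as the interface text tells. Its arguments: {"type":"object","properties":{"deltas":{"type":"array"}},"required":["deltas"]}

```bash
mkdir -p pics
python3 - <<'E'
from cell import *
import cv2,pickle
import numpy as np
d={}
s=get_state();print(s)
for n in("scene","top"):
    c=camera(n);d[n]=c;cv2.imwrite(f"pics/{n}0.png",c["color"]);print(n,c["intrinsics"].tolist(),np.round(c["pose"],4).tolist())
pickle.dump(d,open("d.pkl","wb"))
E
```

```text
{'t': 0.0, 'joints': array([-7.37063564e+01,  2.02615872e+01,  9.36291173e+01, -3.51831555e-04,
        6.61872413e+01, -1.38221983e-01]), 'qvel': array([ 0.06830874, -0.04224371, -0.013258  ,  0.07404186, -0.04474475,
       -0.00202351]), 'effort': array([-2.22220493e-03, -6.05258489e+01, -3.42068696e+01, -3.19192368e-04,
        9.41037841e-03, -7.14289907e-07]), 'eef_pos': array([ 0.17665528, -0.59902325,  0.23057117]), 'tool_rot': array([[ 9.59156096e-01,  2.82877063e-01, -3.87069247e-04],
       [ 2.82877328e-01, -9.59155210e-01,  1.30419518e-03],
       [-2.33258282e-06, -1.36041987e-03, -9.99999075e-01]]), 'ft_force': array([-0.02038579, -0.33616576, -0.20318256]), 'wrist_torque': array([ 0.00596492, -0.02172564, -0.00647477]), 'grip_force': 0.0, 'width': 1.0002892813493816}
scene [[443.96335475395773, 0.0, 281.80296905595907], [0.0, 443.96335475395773, 207.99907794892218], [0.0, 0.0, 1.0]] [[-0.997, -0.0622, 0.0465, 0.4593], [-0.0777, 0.799, -0.5963, 0.6793], [-0.0001, -0.5981, -0.8014, 1.2039], [0.0, 0.0, 0.0, 1.0]]
top [[544.852999344602, 0.0, 278.8997005421682], [0.0, 544.852999344602, 209.77130152483798], [0.0, 0.0, 1.0]] [[-0.0065, -0.9965, 0.0837, 0.3958], [-1.0, 0.0064, -0.002, -0.0246], [0.0015, -0.0837, -0.9965, 1.7193], [0.0, 0.0, 0.0, 1.0]]
```

View pics/scene0.png

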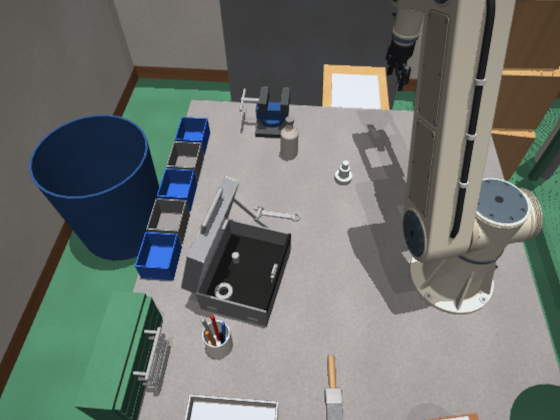

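View pics/top0.png

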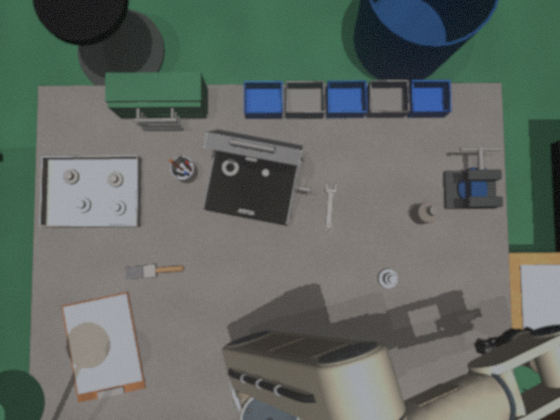

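The scene and top views show the open case at top (205–302, 130–225). The knob is at about top (305,190), the spanner is to its right at (330,205), and the pen cup is at (183,168). Next I'll zoom in.

Run:
```python
import cv2,pickle,numpy as np
d=pickle.load(open("d.pkl","rb"))
a=cv2.resize(d["top"]["color"][120:235,190:345],None,fx=5,fy=5,interpolation=cv2.INTER_CUBIC)
b=cv2.resize(d["scene"]["color"][170:330,175:305],None,fx=3.7,fy=3.7,interpolation=cv2.INTER_CUBIC)
g=lambda im:cv2.convertScaleAbs(im,alpha=1.5,beta=15)
cv2.imwrite("pics/a.png",g(a));cv2.imwrite("pics/b.png",g(b));print(a.shape,b.shape)
```

```text
(575, 775, 3) (592, 481, 3)
```

View pics/a.png

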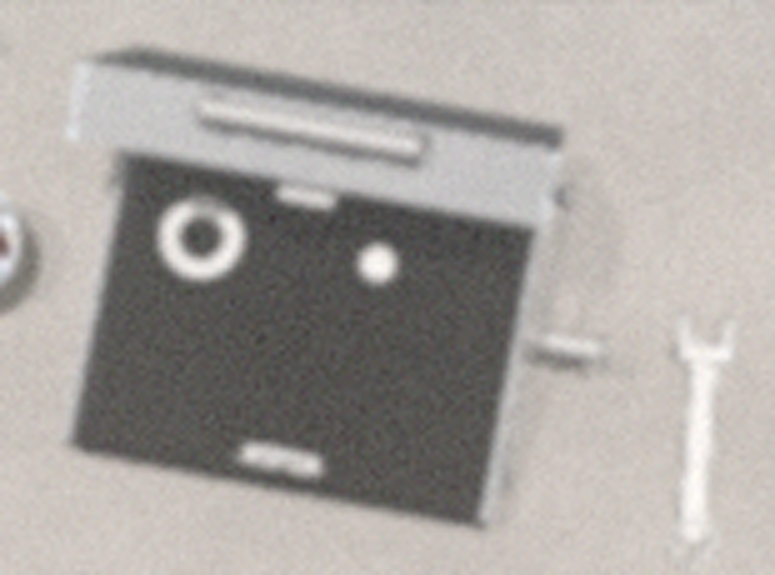

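View pics/b.png

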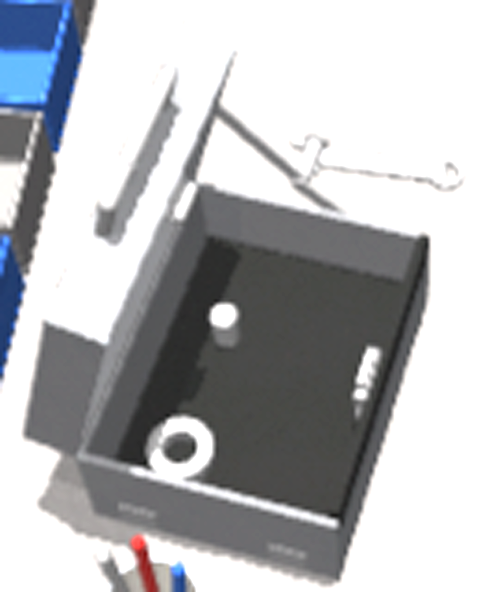

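Crop a shows:
- front rim corners at (72,447) and (485,525)
- bar from (200,108) to (422,148)
- knob stub from (530,348) to (602,350)

Crop b shows:
- bar from (172,72) to (105,222)
- knob from (303,183) to its disc at (318,142)
- the spanner behind the knob

```bash
cat > h.py <<'E'
import numpy as np,pickle
d=pickle.load(open("d.pkl","rb"))
def ray(n,p):
    c=d[n]; o=np.array([190,120]) if n=="top" else np.array([175,170]); f=5 if n=="top" else 3.7
    u=(np.array(p)+.5)/f-.5+o
    v=np.linalg.solve(c["intrinsics"],[*u,1]);T=c["pose"];return T[:3,3],T[:3,:3]@v
def onz(n,p,z): o,v=ray(n,p);return o+v*(z-o[2])/v[2]
def tri(pt,ps):
    A=0;b=0
    for n,p in(("top",pt),("scene",ps)):
        o,v=ray(n,p);v=v/np.linalg.norm(v);P=np.eye(3)-np.outer(v,v);A=A+P;b=b+P@o
    x=np.linalg.solve(A,b);return x
E
python3 - <<'E'
from h import *
np.set_printoptions(precision=4,suppress=True)
fl=onz("top",(72,447),.1);fr=onz("top",(485,525),.1)
print("front",fl,fr,np.linalg.norm(fl-fr))
y=(fl-fr)/np.linalg.norm(fl-fr);x=np.array([y[1],-y[0],0]);print("yaw",np.degrees(np.arctan2(x[1],x[0])))
print("hinge from front",(fl+fr)/2+.2*x)
b1=onz("top",(200,108),.342);b2=onz("top",(422,148),.342);print("bar",b1,b2,np.linalg.norm(b1-b2),(b1+b2)/2)
yb=(b1-b2);print("yawbar",np.degrees(np.arctan2(-yb[0],yb[1])))
xb=x;print("hinge from bar",(b1+b2)/2+.238*np.cos(1.435)*x)
print("tri bar",tri((200,111),(105,218)),tri((422,148),(172,75)))
print("scene fl/fr",onz("scene",(340,522),.1),onz("scene",(428,238),.1))
k1=onz("top",(530,348),.127);k2=onz("top",(602,348),.127);print("knob",k1,k2)
print("tri disc",tri((600,350),(318,142)),"knob scene",onz("scene",(303,183),.12),onz("scene",(318,142),.12))
print("spanner",onz("top",(705,325),.005),onz("top",(692,550),.005))
E
```

```text
front [0.5355 0.1954 0.1   ] [ 0.4874 -0.0506  0.1   ] 0.25064454746903697
yaw -11.080234619974417
hinge from front [0.7077 0.034  0.1   ]
bar [0.6887 0.0978 0.342 ] [ 0.6672 -0.0159  0.342 ] 0.11570822829009639 [0.6779 0.0409 0.342 ]
yawbar -10.700964513934549
hinge from bar [0.7096 0.0347 0.342 ]
tri bar [0.6925 0.0996 0.3226] [ 0.6686 -0.0159  0.3301]
scene fl/fr [0.5374 0.1992 0.1   ] [ 0.4907 -0.0479  0.1   ]
knob [ 0.59   -0.0774  0.127 ] [ 0.5897 -0.1198  0.127 ]
tri disc [ 0.5875 -0.1187  0.1246] knob scene [ 0.5944 -0.0799  0.12  ] [ 0.5867 -0.122   0.12  ]
spanner [ 0.6188 -0.1926  0.005 ] [ 0.4761 -0.1823  0.005 ]
```

Run:
```python
from h import *
np.set_printoptions(precision=4,suppress=True)
yaw=np.radians(-11);xc=np.array([np.cos(yaw),np.sin(yaw),0]);yc=np.array([-np.sin(yaw),np.cos(yaw),0])
C=np.array([.7086,.0345,0])-.1*xc
print("case",C)
for y0 in(-.131,-.135):
  for p in((222,108),(260,143),(298,180),(325,202),(342,211)):
    o,v=ray("scene",p);s=(y0-(o-C)@yc)/(v@yc);q=o+s*v-C;print(y0,p,q@xc,q[2])
def px(n,u,z):
    off=np.array([190,120]) if n=="top" else np.array([175,170]);f=5 if n=="top" else 3.7
    return onz(n,(np.array(u)-off+.5)*f-.5,z)
print("spray foot",px("top",(426,213),.0),px("top",(429,209),.17),"shaft",px("top",(388,280),.04),"vise",px("top",(445,190),.1),px("top",(450,150),.1))
print("spray scene",px("scene",(290,158),0),px("scene",(290,122),.17))
R=np.array([[.959156,.282877,0],[.282877,-.959156,0],[0,0,-1]])
from scipy.spatial.transform import Rotation as Ro
for a in(0,20,40):
  e=np.radians(46);r=xc*np.cos(e)+np.array([0,0,np.sin(e)]);t=-xc*np.sin(e)+np.array([0,0,np.cos(e)])
  z=yc*np.cos(np.radians(a))-r*np.sin(np.radians(a))
  for sg in(1,-1):
    T=np.c_[np.cross(sg*t,z),sg*t,z];print(a,sg,Ro.from_matrix(R.T@T).as_rotvec(),"z",z)
```

```text
case [0.6104 0.0536 0.    ]
-0.131 (222, 108) 0.0704524354673986 0.20171969478837415
-0.131 (260, 143) 0.04200781051633838 0.16660181152706266
-0.131 (298, 180) 0.012628096090456219 0.12733068760006483
-0.131 (325, 202) -0.009225551342218998 0.10466540937530966
-0.131 (342, 211) -0.023434355224860263 0.09724832850734466
-0.135 (222, 108) 0.07234053723870194 0.19612422745126668
-0.135 (260, 143) 0.043737099573863174 0.1608102731799672
-0.135 (298, 180) 0.01419335162016918 0.1213198897698613
-0.135 (325, 202) -0.007782309622170004 0.09852806621889365
-0.135 (342, 211) -0.022070444440199948 0.09106957412673511
spray foot [ 0.527  -0.4939  0.    ] [ 0.5254 -0.4564  0.17  ] shaft [ 0.319  -0.3606  0.04  ] vise [ 0.588  -0.5255  0.1   ] [ 0.7091 -0.5444  0.1   ]
spray scene [ 0.5169 -0.4485  0.    ] [ 0.5199 -0.4554  0.17  ]
0 1 [ 1.2395 -1.662   2.0461] z [0.1908 0.9816 0.    ]
0 -1 [ 1.2637  0.9425 -0.2543] z [0.1908 0.9816 0.    ]
20 1 [ 0.8203 -1.4964  2.1141] z [-0.0539  0.9678 -0.246 ]
20 -1 [ 1.1719  0.6424 -0.4588] z [-0.0539  0.9678 -0.246 ]
40 1 [ 0.4207 -1.3096  2.1234] z [-0.2921  0.8372 -0.4624]
40 -1 [ 1.0587  0.3401 -0.6457] z [-0.2921  0.8372 -0.4624]
```

>>> drive_tool(
  deltas=[
    {"dz": -4.2,"gripper": 1},
    {"dz": -4.2},
    {"dz": -4.2},
    {"dz": -4.2},
    {"dx": 3.5,"dy": -1.1},
  ],
)

```text
$.deltas[0]: bad value
```

>>> drive_tool(
  deltas=[
    {"dx": 3.5,"dy": -1.1},
    {"dx": 3.5,"dy": -1.1},
    {"dx": 3.5,"dy": -1.1},
    {"dx": 3.5,"dy": -1.1},
    {"dx": 3.5,"dy": -1.1},
  ],
)

```text
$.deltas[0]: bad value
```

>>> drive_tool(
  deltas=[
    {"dx": 3.5,"dy": -1.1},
    {"dx": 3.5,"dy": -1.1},
    {"dx": 3.5,"dy": -1.1},
    {"dx": 3.5,"dy": -1.1},
    {"dx": 3.5,"dy": -1.1},
  ],
)

```text
$.deltas[0]: bad value
```

>>> drive_tool(
  deltas=[
    {"dx": 0,"dy": 0,"dz": -4.2,"ax": 0,"ay": 0,"az": 0,"gripper": 1},
    {"dx": 0,"dy": 0,"dz": -4.2,"ax": 0,"ay": 0,"az": 0,"gripper": 1},
    {"dx": 0,"dy": 0,"dz": -4.2,"ax": 0,"ay": 0,"az": 0,"gripper": 1},
    {"dx": 0,"dy": 0,"dz": -4.2,"ax": 0,"ay": 0,"az": 0,"gripper": 1},
    {"dx": 3.5,"dy": -1.1,"dz": 0,"ax": 0,"ay": 0,"az": 0,"gripper": 1},
  ],
)

```text
t: 0.6
eef_pos: [0.2059, -0.5824, 0.4055]
tool_rot: [[0.96, 0.28, 0.002], [0.28, -0.96, -0.01], [-0.001, 0.01, -1.0]]
ft_force: [0.5, -0.7, 0.6]
width: 0.998
grip_force: 0.0
```

>>> drive_tool(
  deltas=[
    {"dx": 4.3,"dy": -1.4,"dz": 0,"ax": 0,"ay": 0,"az": 0,"gripper": 1},
    {"dx": 4.3,"dy": -1.4,"dz": 0,"ax": 0,"ay": 0,"az": 0,"gripper": 1},
    {"dx": 4.3,"dy": -1.4,"dz": 0,"ax": 0,"ay": 0,"az": 0,"gripper": 1},
    {"dx": 4.3,"dy": -1.4,"dz": 0,"ax": 0,"ay": 0,"az": 0,"gripper": 1},
    {"dx": 4.3,"dy": -1.4,"dz": 0,"ax": 0,"ay": 0,"az": 0,"gripper": 1},
  ],
)

```text
t: 1.1
eef_pos: [0.3948, -0.4497, 0.399]
tool_rot: [[0.959, 0.283, -0.0], [0.283, -0.959, 0.0], [-0.0, -0.0, -1.0]]
ft_force: [0.5, -1.1, -0.2]
width: 1.003
grip_force: 0.0
```

>>> drive_tool(
  deltas=[
    {"dx": 4.3,"dy": -1.4,"dz": 0,"ax": 0,"ay": 0,"az": 0,"gripper": 1},
    {"dx": 4.3,"dy": -1.4,"dz": 0,"ax": 0,"ay": 0,"az": 0,"gripper": 1},
    {"dx": 4.3,"dy": -1.4,"dz": 0,"ax": 0,"ay": 0,"az": 0,"gripper": 1},
    {"dx": 4.3,"dy": -1.4,"dz": 0,"ax": 0,"ay": 0,"az": 0,"gripper": 1},
    {"dx": 4.3,"dy": -1.4,"dz": 0,"ax": 0,"ay": 0,"az": 0,"gripper": 1},
  ],
)

```text
t: 1.6
eef_pos: [0.5813, -0.3217, 0.3989]
tool_rot: [[0.959, 0.283, -0.001], [0.283, -0.959, 0.0], [-0.001, -0.0, -1.0]]
ft_force: [0.4, -1.2, -0.5]
width: 1.001
grip_force: 0.0
```

>>> drive_tool(
  deltas=[
    {"dx": 0,"dy": 0,"dz": 0,"ax": 0.11,"ay": 0.035,"az": -0.06,"gripper": 1},
    {"dx": 0,"dy": 0,"dz": 0,"ax": 0.11,"ay": 0.035,"az": -0.06,"gripper": 1},
    {"dx": 0,"dy": 0,"dz": 0,"ax": 0.11,"ay": 0.035,"az": -0.06,"gripper": 1},
    {"dx": 0,"dy": 0,"dz": 0,"ax": 0.11,"ay": 0.035,"az": -0.06,"gripper": 1},
    {"dx": 0,"dy": 0,"dz": 0,"ax": 0.11,"ay": 0.035,"az": -0.06,"gripper": 1},
  ],
)

```text
t: 2.1
eef_pos: [0.58, -0.3234, 0.3995]
tool_rot: [[0.836, 0.544, -0.072], [0.491, -0.682, 0.543], [0.246, -0.489, -0.837]]
ft_force: [-0.5, -0.1, 0.2]
width: 1.0
grip_force: 0.0
```

>>> drive_tool(
  deltas=[
    {"dx": 0,"dy": 0,"dz": 0,"ax": 0.11,"ay": 0.035,"az": -0.06,"gripper": 1},
    {"dx": 0,"dy": 0,"dz": 0,"ax": 0.11,"ay": 0.035,"az": -0.06,"gripper": 1},
    {"dx": 0,"dy": 0,"dz": 0,"ax": 0.11,"ay": 0.035,"az": -0.06,"gripper": 1},
    {"dx": 0,"dy": 0,"dz": 0,"ax": 0.11,"ay": 0.035,"az": -0.06,"gripper": 1},
    {"dx": 0,"dy": 0,"dz": 0,"ax": 0.09,"ay": 0.02,"az": -0.05,"gripper": 1},
  ],
)

```text
t: 2.6
eef_pos: [0.5797, -0.3239, 0.3979]
tool_rot: [[0.683, 0.674, -0.281], [0.499, -0.151, 0.853], [0.533, -0.723, -0.44]]
ft_force: [-0.3, -0.4, -1.1]
width: 1.001
grip_force: 0.0
```

```bash
cat >> h.py <<'E'
from scipy.spatial.transform import Rotation as Ro
np.set_printoptions(precision=4,suppress=True)
yaw=np.radians(-11);xc=np.array([np.cos(yaw),np.sin(yaw),0]);yc=np.array([-np.sin(yaw),np.cos(yaw),0]);ez=np.array([0,0,1.])
C=np.array([.7086,.0345,0])-.1*xc
def W(x,y,z): return C+x*xc+y*yc+z*ez
def knobrot(e,a):
    e,a=np.radians([e,a]);r=xc*np.cos(e)+ez*np.sin(e);t=-xc*np.sin(e)+ez*np.cos(e)
    z=yc*np.cos(a)-r*np.sin(a);return np.c_[np.cross(-t,z),-t,z]
def todo(s,p,T):
    R=s["tool_rot"];print("joints",s["joints"],"F",s["ft_force"]);print("pos",s["eef_pos"],"shift cm (tool)",R.T@(np.array(p)-s["eef_pos"])*100,"turn",Ro.from_matrix(R.T@T).as_rotvec())
E
python3 - <<'E'
from h import *
from cell import *
todo(get_state(),[.62,-.3,.4],knobrot(45,38))
E
```

```text
joints [-42.4577  49.295   47.4323  39.8035 136.5593   8.6505] F [-0.2898 -0.3895 -1.1287]
pos [ 0.5797 -0.3239  0.3979] shift cm (tool) [4.0603 2.1998 0.819 ] turn [ 0.0011  0.0063 -0.0299]
```

Run:
```python
from h import *
from cell import *
T=knobrot(45,38);k=W(.011,-.155,.12);print(k)
todo(get_state(),k-T[:,2]*.11,T)
```

```text
[ 0.5917 -0.1007  0.12  ]
joints [-42.4577  49.295   47.4323  39.8035 136.5593   8.6505] F [-0.2898 -0.3895 -1.1287]
pos [ 0.5797 -0.3239  0.3979] shift cm (tool) [-2.9213 17.539  19.9303] turn [ 0.0011  0.0063 -0.0299]
```

>>> drive_tool(
  deltas=[
    {"dx": -0.35,"dy": 2.2,"dz": 2.5,"ax": 0,"ay": 0,"az": -0.03,"gripper": 1},
    {"dx": -0.35,"dy": 2.2,"dz": 2.5,"ax": 0,"ay": 0,"az": 0,"gripper": 1},
    {"dx": -0.35,"dy": 2.2,"dz": 2.5,"ax": 0,"ay": 0,"az": 0,"gripper": 1},
    {"dx": -0.35,"dy": 2.2,"dz": 2.5,"ax": 0,"ay": 0,"az": 0,"gripper": 1},
    {"dx": -0.35,"dy": 2.2,"dz": 2.5,"ax": 0,"ay": 0,"az": 0,"gripper": 1},
  ],
)

```text
t: 3.1
eef_pos: [0.6097, -0.2406, 0.2545]
tool_rot: [[0.663, 0.695, -0.279], [0.506, -0.141, 0.851], [0.552, -0.705, -0.445]]
ft_force: [-0.0, 0.0, 0.4]
width: 0.996
grip_force: 0.0
```

>>> drive_tool(
  deltas=[
    {"dx": -0.4,"dy": 2.2,"dz": 2.5,"ax": 0,"ay": 0,"az": 0,"gripper": 1},
    {"dx": -0.4,"dy": 2.2,"dz": 2.5,"ax": 0,"ay": 0,"az": 0,"gripper": 1},
    {"dx": -0.4,"dy": 2.1,"dz": 2.4,"ax": 0,"ay": 0,"az": 0,"gripper": 1},
    {"dx": 0,"dy": 0,"dz": 0,"ax": 0,"ay": 0,"az": 0,"gripper": 1},
  ],
)

```text
t: 3.5
eef_pos: [0.6251, -0.1909, 0.1667]
tool_rot: [[0.665, 0.691, -0.283], [0.505, -0.137, 0.852], [0.55, -0.71, -0.44]]
ft_force: [-0.9, -0.3, 0.2]
width: 0.996
grip_force: 0.0
```

Run:
```python
from h import *
from cell import *
import cv2
T=knobrot(45,38);k=W(.011,-.155,.12)
s=get_state();todo(s,k-T[:,2]*.11,T)
c=camera("wrist");pickle.dump((s,c),open("w1.pkl","wb"));cv2.imwrite("pics/w1.png",c["color"]);print(c["intrinsics"],c["hand_eye"])
```

```text
joints [-33.8696  55.6682  64.1897  36.7798 113.3521  -2.4483] F [-0.9048 -0.3001  0.2433]
pos [ 0.6251 -0.1909  0.1667] shift cm (tool) [-0.3333 -0.2392 -0.3107] turn [-0.      0.0091 -0.0044]
[[325.6265   0.     274.7782]
 [  0.     325.6265 202.0549]
 [  0.       0.       1.    ]] [[-0.0001 -0.947  -0.3214  0.0824]
 [ 1.     -0.0002  0.0001 -0.0007]
 [-0.0002 -0.3214  0.947  -0.1428]
 [ 0.      0.      0.      1.    ]]
```

View pics/w1.png

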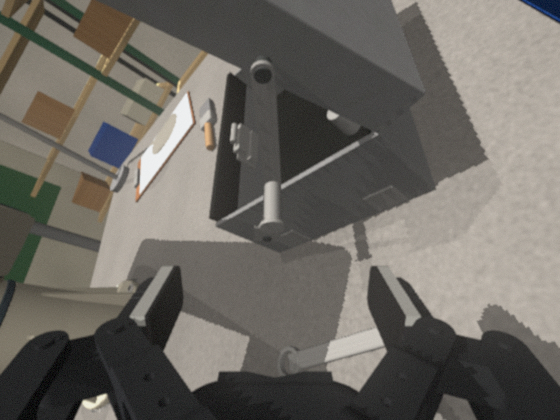

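The wrist view shows the knob stub from (271,185) to its disc at (271,222), centred between the fingers. The stay's upper pivot is at (261,70), the lower pivot boss at about (267,240), and the case front-right corner at (217,222).

Run:
```python
from h import *
s,c=pickle.load(open("w1.pkl","rb"))
T=np.eye(4);T[:3,:3]=s["tool_rot"];T[:3,3]=s["eef_pos"];T=T@c["hand_eye"]
def hit(u,y0):
    v=T[:3,:3]@np.linalg.solve(c["intrinsics"],[*u,1]);o=T[:3,3];q=o+v*(y0-(o-C)@yc)/(v@yc)-C
    return np.array([q@xc,q@yc,q[2]])
for n,u,y in(("disc",(271,221),-.174),("stubroot",(271.5,185),-.134),("mid",(271.5,203),-.155),("U",(261,70),-.136),("P",(267,240),-.134),("P",(267,240),-.131)):print(n,hit(u,y))
def hz(u,z):
    v=T[:3,:3]@np.linalg.solve(c["intrinsics"],[*u,1]);o=T[:3,3];q=o+v*(z-o[2])/v[2]-C
    return np.array([q@xc,q@yc,q[2]])
print("corner FR",hz((217,222),.1),"right rim other",hz((372,138),.1))
import cv2
im=c["color"][40:260,190:330];cv2.imwrite("pics/w1c.png",cv2.resize(im,None,fx=2.7,fy=2.7,interpolation=cv2.INTER_CUBIC))
```

```text
disc [ 0.012  -0.174   0.1227]
stubroot [ 0.0064 -0.134   0.1168]
mid [ 0.0094 -0.155   0.1197]
U [ 0.0834 -0.136   0.2003]
P [-0.0735 -0.134   0.046 ]
P [-0.078  -0.131   0.0418]
corner FR [-0.0964 -0.1227  0.1   ] right rim other [ 0.0951 -0.1284  0.1   ]
```

View pics/w1c.png

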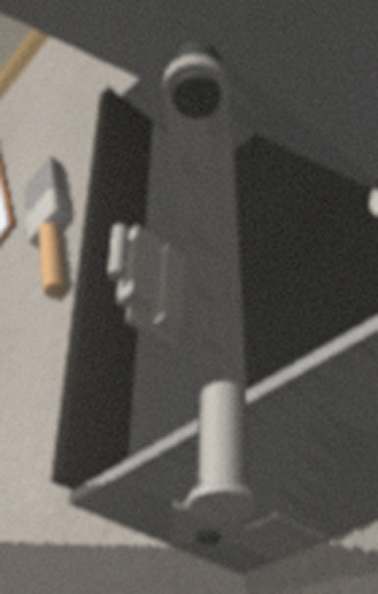

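The knob mid is at case (0.010, −0.155, 0.120). The stay pivot is near (−0.068, 0.047), with the lower link at about 43.5°, which is consistent with the stated lengths. I'll approach with a loose cage whose closing direction is along the knob's circle, so nothing pushes along the link.

```bash
cat >> h.py <<'E'
P=np.array([-.068,.047])
def knob(e,a=38,off=.014):
    T=knobrot(e,a);er=np.radians(e);return W(P[0]+.107*np.cos(er),-.156,P[1]+.107*np.sin(er))+T[:,2]*off,T
E
python3 - <<'E'
from h import *
from cell import *
todo(get_state(),*knob(43.5))
E
```

```text
joints [-33.9499  55.5363  64.0379  36.7879 113.5037  -2.4207] F [0.3068 0.1358 0.7236]
pos [ 0.6255 -0.1924  0.1692] shift cm (tool) [-0.4096 -0.2987 12.2956] turn [0.0183 0.0092 0.0178]
```

>>> drive_tool(
  deltas=[
    {"dx": -0.4,"dy": -0.3,"dz": 0,"ax": 0.018,"ay": 0.009,"az": 0.018,"gripper": 0.6},
    {"dx": 0,"dy": 0,"dz": 2.2,"ax": 0,"ay": 0,"az": 0,"gripper": 0.6},
    {"dx": 0,"dy": 0,"dz": 2.2,"ax": 0,"ay": 0,"az": 0,"gripper": 0.6},
    {"dx": 0,"dy": 0,"dz": 2,"ax": 0,"ay": 0,"az": 0,"gripper": 0.6},
    {"dx": 0,"dy": 0,"dz": 0,"ax": 0,"ay": 0,"az": 0,"gripper": 0.6},
  ],
)

```text
t: 4.05
eef_pos: [0.6025, -0.14, 0.1443]
tool_rot: [[0.678, 0.677, -0.286], [0.495, -0.134, 0.858], [0.543, -0.723, -0.426]]
ft_force: [0.0, -0.3, -0.3]
width: 0.599
grip_force: 0.0
```

Run:
```python
from h import *
from cell import *
import cv2
s=get_state();todo(s,*knob(43.5));c=camera("wrist");pickle.dump((s,c),open("w2.pkl","wb"));cv2.imwrite("pics/w2.png",c["color"])
```

```text
joints [-31.8987  53.8999  72.1883  37.4494 108.1549  -4.0023] F [ 0.0359 -0.2717 -0.2835]
pos [ 0.6025 -0.14    0.1443] shift cm (tool) [-0.2088  0.3522  6.0717] turn [ 0.0033 -0.0002  0.001 ]
```

View pics/w2.png

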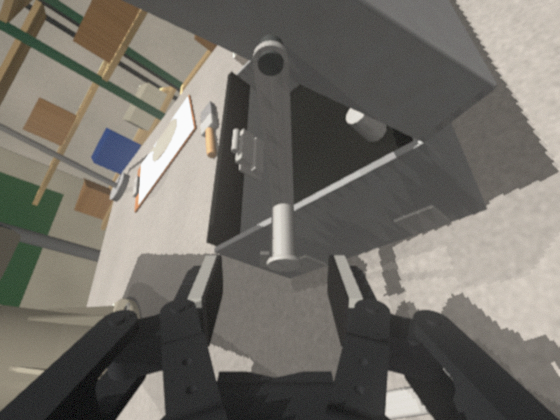

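The disc is now at about (284,261) and the stub starts at (283,205), still between the fingers. I'll triangulate it from the two wrist views.

Run:
```python
from h import *
from cell import *
R=[]
def rays(f,u):
    s,c=pickle.load(open(f,"rb"));T=np.eye(4);T[:3,:3]=s["tool_rot"];T[:3,3]=s["eef_pos"];T=T@c["hand_eye"]
    v=T[:3,:3]@np.linalg.solve(c["intrinsics"],[*u,1]);return T[:3,3],v/np.linalg.norm(v)
def tri2(l):
    A=0;b=0
    for o,v in l: M=np.eye(3)-np.outer(v,v);A=A+M;b=b+M@o
    q=np.linalg.solve(A,b);q=q-C;return np.array([q@xc,q@yc,q[2]])
def hit(l,y0):
    o,v=l;q=o+v*(y0-(o-C)@yc)/(v@yc)-C;return np.array([q@xc,q@yc,q[2]])
a=rays("w1.pkl",(270.5,224));b=rays("w2.pkl",(284,262))
print("disc",tri2([a,b]),hit(b,-.174),"top view",tri2([b,ray("top",(602,350))]))
print("root",tri2([rays("w1.pkl",(271.5,185)),rays("w2.pkl",(283,207))]),hit(rays("w2.pkl",(283,207)),-.134))
print("mid hit",hit(rays("w2.pkl",(283.5,233)),-.155))
s=get_state();todo(s,*knob(43.5))
```

```text
disc [ 0.0183 -0.1813  0.1286] [ 0.0069 -0.174   0.1161] top view [ 0.0093 -0.1737  0.1058]
root [ 0.0086 -0.1358  0.1184] [ 0.0071 -0.134   0.1163]
mid hit [ 0.0084 -0.155   0.1176]
joints [-31.9412  53.9024  72.0501  37.4447 108.2045  -3.9878] F [-0.4708  0.2662  0.2389]
pos [ 0.6031 -0.141   0.1448] shift cm (tool) [-0.2306  0.3197  6.2004] turn [ 0.0047 -0.0001  0.0017]
```

>>> drive_tool(
  deltas=[
    {"dx": -0.2,"dy": 0.25,"dz": 1.5,"ax": 0,"ay": 0,"az": 0,"gripper": 0.6},
    {"dx": 0,"dy": 0,"dz": 1.5,"ax": 0,"ay": 0,"az": 0,"gripper": 0.6},
    {"dx": 0,"dy": 0,"dz": 1.5,"ax": 0,"ay": 0,"az": 0,"gripper": 0.6},
    {"dx": 0,"dy": 0,"dz": 1.4,"ax": 0,"ay": 0,"az": 0,"gripper": 0.6},
    {"dx": 0,"dy": 0,"dz": 0,"ax": 0,"ay": 0,"az": 0,"gripper": 0.6},
  ],
)

```text
t: 4.6
eef_pos: [0.5856, -0.0889, 0.1145]
tool_rot: [[0.678, 0.677, -0.287], [0.496, -0.132, 0.858], [0.543, -0.724, -0.425]]
ft_force: [-0.2, 0.1, -0.8]
width: 0.602
grip_force: 0.0
```

>>> drive_tool(
  deltas=[
    {"dx": 0,"dy": 0,"dz": 0,"ax": 0,"ay": 0,"az": 0,"gripper": 0.45},
    {"dx": 0,"dy": 0,"dz": 0,"ax": 0,"ay": 0,"az": 0,"gripper": 0.45},
  ],
)

```text
t: 4.8
eef_pos: [0.5871, -0.0913, 0.1155]
tool_rot: [[0.677, 0.679, -0.285], [0.496, -0.135, 0.858], [0.544, -0.722, -0.428]]
ft_force: [0.0, 0.1, -0.4]
width: 0.45
grip_force: 0.0
```

Run:
```python
from h import *
from cell import *
import cv2
s=get_state();todo(s,*knob(43.5));c=camera("wrist");pickle.dump((s,c),open("w3.pkl","wb"));cv2.imwrite("pics/w3.png",cv2.resize(c["color"][180:420,120:440],None,fx=2,fy=2))
```

```text
joints [-29.477   53.2225  78.3984  38.4281 102.5288  -6.0674] F [ 0.0428  0.0948 -0.4491]
pos [ 0.5871 -0.0913  0.1155] shift cm (tool) [-0.0197 -0.0374  0.2308] turn [0.005  0.0003 0.0023]
```

View pics/w3.png

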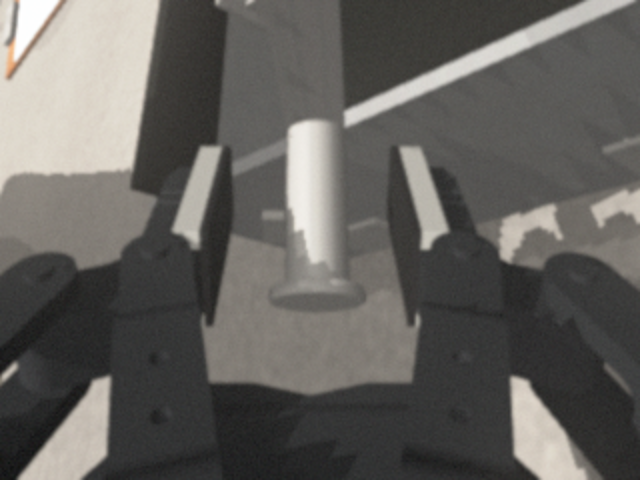

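The wrist view shows the knob stub and disc centred between the pads: disc at crop (318,293), pads at columns 212 and 408.

Run:
```python
from h import *
p0,T0=knob(43.5);p1,T1=knob(45.5)
print(T0.T@(p1-p0)*100,Ro.from_matrix(T0.T@T1).as_rotvec())
```

```text
[-0.0047 -0.3433  0.0037] [-0.0215 -0.     -0.0275]
```

>>> drive_tool(
  deltas=[
    {"dx": 0,"dy": 0,"dz": 0.1,"ax": 0,"ay": 0,"az": 0,"gripper": 0.31},
    {"dx": 0,"dy": 0,"dz": 0,"ax": 0,"ay": 0,"az": 0,"gripper": 0.31},
    {"dx": 0,"dy": 0,"dz": 0,"ax": 0,"ay": 0,"az": 0,"gripper": 0.31},
  ],
)

```text
t: 5.15
eef_pos: [0.5865, -0.0903, 0.1149]
tool_rot: [[0.677, 0.678, -0.285], [0.496, -0.134, 0.858], [0.544, -0.722, -0.427]]
ft_force: [0.3, -0.1, 1.6]
width: 0.309
grip_force: 0.0
```

>>> drive_tool(
  deltas=[
    {"dx": 0,"dy": -0.34,"dz": 0,"ax": -0.021,"ay": 0,"az": -0.028,"gripper": 0.31},
    {"dx": 0,"dy": -0.34,"dz": 0,"ax": -0.021,"ay": 0,"az": -0.028,"gripper": 0.31},
    {"dx": 0,"dy": -0.34,"dz": 0,"ax": -0.021,"ay": 0,"az": -0.028,"gripper": 0.31},
  ],
)

```text
t: 5.45
eef_pos: [0.5797, -0.0889, 0.1213]
tool_rot: [[0.616, 0.75, -0.239], [0.508, -0.147, 0.849], [0.602, -0.644, -0.472]]
ft_force: [2.9, 1.0, -3.7]
width: 0.311
grip_force: 2.2
```

>>> drive_tool(
  deltas=[
    {"dx": 0,"dy": 0,"dz": 0,"ax": 0,"ay": 0,"az": 0,"gripper": 0.31},
  ],
)

```text
t: 5.55
eef_pos: [0.5796, -0.089, 0.1222]
tool_rot: [[0.617, 0.75, -0.239], [0.508, -0.147, 0.849], [0.602, -0.645, -0.472]]
ft_force: [1.0, -0.6, -3.3]
width: 0.312
grip_force: 1.8
```

Run:
```python
from h import *
from cell import *
s=get_state();todo(s,*knob(49.5));print(s["tool_rot"].T@s["ft_force"],s["wrist_torque"],s["grip_force"])
```

```text
joints [-29.9848  50.0378  82.1074  38.5453  98.7    -11.4205] F [ 1.0265 -0.5753 -3.2807]
pos [ 0.5796 -0.089   0.1222] shift cm (tool) [-0.0198 -0.0538  0.1233] turn [0.0051 0.0005 0.004 ]
[-1.6326  2.9697  0.8143] [-0.8295 -0.3812 -0.2022] 1.8166743591427803
```

>>> drive_tool(
  deltas=[
    {"dx": 0,"dy": -0.34,"dz": 0,"ax": -0.021,"ay": 0,"az": -0.028,"gripper": 0.31},
    {"dx": 0,"dy": -0.34,"dz": 0,"ax": -0.021,"ay": 0,"az": -0.028,"gripper": 0.31},
  ],
)

```text
t: 5.75
eef_pos: [0.5749, -0.088, 0.1258]
tool_rot: [[0.574, 0.793, -0.206], [0.516, -0.154, 0.843], [0.636, -0.59, -0.497]]
ft_force: [3.7, -1.1, -1.9]
width: 0.31
grip_force: 2.3
```

Run:
```python
from h import *
from cell import *
s=get_state();todo(s,*knob(53.5));print(s["tool_rot"].T@s["ft_force"],s["wrist_torque"],s["grip_force"])
```

```text
joints [-30.3799  48.0894  84.4353  38.78    96.2635 -15.0155] F [ 3.6647 -1.0815 -1.909 ]
pos [ 0.5749 -0.088   0.1258] shift cm (tool) [-0.0118 -0.1476  0.1062] turn [0.0038 0.0003 0.0048]
[ 0.33    4.1976 -0.7181] [-0.7798 -0.4395 -0.3909] 2.290078103542328
```

Forces are small and tangential, so I'll keep lifting.

>>> drive_tool(
  deltas=[
    {"dx": 0,"dy": -0.34,"dz": 0,"ax": -0.021,"ay": 0,"az": -0.028,"gripper": 0.31},
    {"dx": 0,"dy": -0.34,"dz": 0,"ax": -0.021,"ay": 0,"az": -0.028,"gripper": 0.31},
    {"dx": 0,"dy": -0.34,"dz": 0,"ax": -0.021,"ay": 0,"az": -0.028,"gripper": 0.31},
  ],
)

```text
t: 6.05
eef_pos: [0.5667, -0.0864, 0.1319]
tool_rot: [[0.505, 0.849, -0.154], [0.529, -0.163, 0.833], [0.682, -0.502, -0.532]]
ft_force: [3.7, -0.2, -1.4]
width: 0.308
grip_force: 2.2
```

>>> drive_tool(
  deltas=[
    {"dx": 0,"dy": -0.34,"dz": 0,"ax": -0.021,"ay": 0,"az": -0.028,"gripper": 0.31},
    {"dx": 0,"dy": -0.34,"dz": 0,"ax": -0.021,"ay": 0,"az": -0.028,"gripper": 0.31},
    {"dx": 0,"dy": -0.34,"dz": 0,"ax": -0.021,"ay": 0,"az": -0.028,"gripper": 0.31},
    {"dx": 0,"dy": 0,"dz": 0,"ax": 0,"ay": 0,"az": 0,"gripper": 0.31},
  ],
)

```text
t: 6.45
eef_pos: [0.5574, -0.0846, 0.1373]
tool_rot: [[0.432, 0.896, -0.1], [0.543, -0.17, 0.823], [0.721, -0.409, -0.56]]
ft_force: [2.7, -0.7, 0.1]
width: 0.312
grip_force: 1.4
```

Run:
```python
from h import *
from cell import *
import cv2
s=get_state();todo(s,*knob(65.5));print(s["tool_rot"].T@s["ft_force"],s["wrist_torque"],s["grip_force"])
c=camera("wrist");t=camera("top");a=cv2.resize(c["color"][0:420,60:500],(560,535));b=cv2.resize(t["color"][120:235,210:345],None,fx=1.75,fy=1.75)
b=cv2.resize(t["color"][110:235,215:325],(230,261));o=np.zeros((535,795,3),np.uint8);o[:,:560]=a;o[:261,562:792]=b
cv2.imwrite("pics/w4.png",o)
```

```text
joints [-31.9064  42.1772  91.8922  40.2169  89.0804 -26.3542] F [ 2.6889 -0.7106  0.0717]
pos [ 0.5574 -0.0846  0.1373] shift cm (tool) [-0.0558 -0.0992  0.1481] turn [ 0.0001 -0.0008  0.0074]
[ 0.827   2.5018 -0.8931] [-0.4692 -0.3013 -0.2658] 1.363900601863861
```

View pics/w4.png

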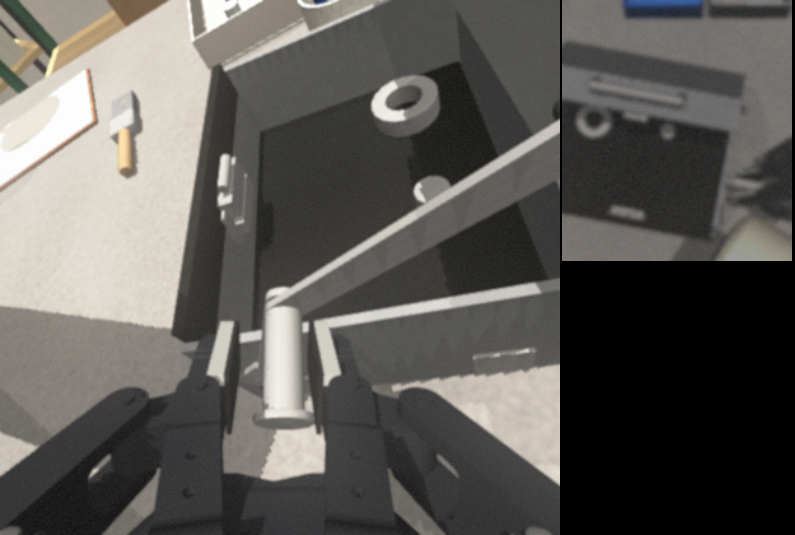

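The view shows the stay folded past centre, with the upper link running up to the right from the knob at (283,300), and the lid still up. I'll release and withdraw.

>>> drive_tool(
  deltas=[
    {"dx": 0,"dy": 0.1,"dz": 0,"ax": 0,"ay": 0,"az": 0,"gripper": 0.6},
    {"dx": 0,"dy": 0,"dz": 0,"ax": 0,"ay": 0,"az": 0,"gripper": 0.6},
    {"dx": 0,"dy": 0,"dz": -1.5,"ax": 0,"ay": 0,"az": 0,"gripper": 0.6},
    {"dx": 0,"dy": 0,"dz": -2.5,"ax": 0,"ay": 0,"az": 0,"gripper": 0.6},
    {"dx": 0,"dy": 0,"dz": -3.5,"ax": 0,"ay": 0,"az": 0,"gripper": 0.6},
  ],
)

```text
t: 7.05
eef_pos: [0.565, -0.1466, 0.1788]
tool_rot: [[0.433, 0.896, -0.103], [0.543, -0.167, 0.823], [0.72, -0.412, -0.558]]
ft_force: [0.7, 1.1, -0.8]
width: 0.595
grip_force: 0.0
```

>>> drive_tool(
  deltas=[
    {"dx": 0,"dy": 0,"dz": -4,"ax": 0,"ay": 0,"az": 0,"gripper": 0.6},
    {"dx": 0,"dy": 0,"dz": -4,"ax": 0,"ay": 0,"az": 0,"gripper": 0.6},
    {"dx": 0,"dy": 0,"dz": -4,"ax": 0,"ay": 0,"az": 0,"gripper": 0.6},
    {"dx": 0,"dy": 0,"dz": 0,"ax": 0,"ay": 0,"az": 0,"gripper": 0.6},
  ],
)

```text
t: 7.45
eef_pos: [0.5785, -0.25, 0.2487]
tool_rot: [[0.43, 0.898, -0.096], [0.545, -0.173, 0.82], [0.72, -0.405, -0.564]]
ft_force: [-0.2, 0.7, 0.6]
width: 0.595
grip_force: 0.0
```

```bash
cat >> h.py <<'E'
H=np.array([.1,.1])
def bar(q,off=.019,tilt=0,sg=1):
    el=1.435-q;b=W(H[0]-.238*np.cos(el),0,H[1]+.238*np.sin(el));t=np.radians(tilt)
    z=-ez*np.cos(t)+xc*np.sin(t);x=sg*yc;T=np.c_[x,np.cross(z,x),z];return b+z*off,T
E
python3 - <<'E'
from h import *
from cell import *
s=get_state();c=camera("top")["color"]
import cv2
cv2.imwrite("pics/top5.png",cv2.convertScaleAbs(cv2.resize(c[110:230,190:340],None,fx=5,fy=5,interpolation=cv2.INTER_CUBIC),alpha=1.5))
for sg in(1,-1):
    p,T=bar(.11,sg=sg);print(p);todo(s,p+[0,0,.1],T)
E
```

```text
[0.6518 0.0456 0.3118]
joints [-41.0868  43.2485  72.2972  35.71   107.9887 -21.0025] F [-0.189   0.7312  0.5917]
pos [ 0.5785 -0.25    0.2487] shift cm (tool) [30.998  -5.1622 14.3518] turn [-0.3888 -0.8926 -0.1879]
[0.6518 0.0456 0.3118]
joints [-41.0868  43.2485  72.2972  35.71   107.9887 -21.0025] F [-0.189   0.7312  0.5917]
pos [ 0.5785 -0.25    0.2487] shift cm (tool) [30.998  -5.1622 14.3518] turn [-1.2732  0.5546  2.6152]
```

View pics/top5.png

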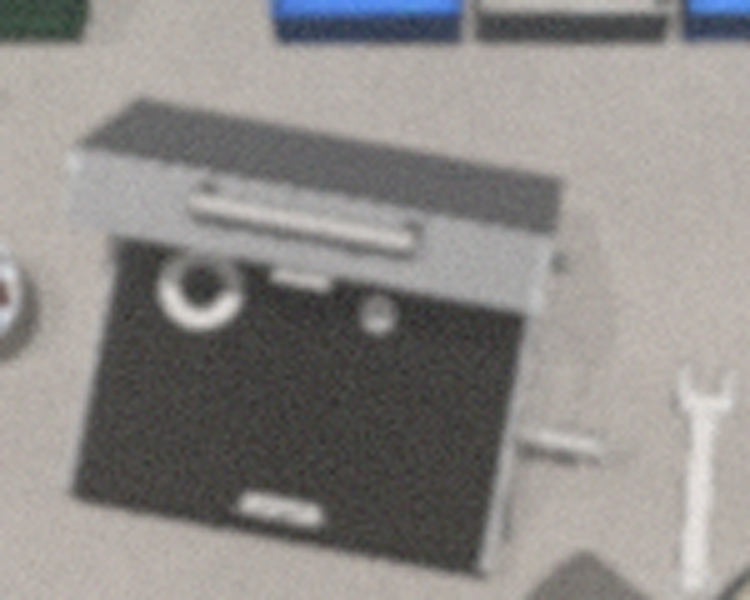

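The top view shows the bar from crop (192,203) to (415,240), the lid up, and the knob moved forward to (560,443).

>>> drive_tool(
  deltas=[
    {"dx": 3.3,"dy": -1.9,"dz": -2.6,"ax": 0,"ay": 0,"az": 0,"gripper": 0.6},
    {"dx": 3.3,"dy": -1.9,"dz": -2.6,"ax": 0,"ay": 0,"az": 0,"gripper": 0.6},
    {"dx": 3.3,"dy": -1.9,"dz": -2.6,"ax": 0,"ay": 0,"az": 0,"gripper": 0.6},
    {"dx": 3.3,"dy": -1.9,"dz": -2.6,"ax": 0,"ay": 0,"az": 0,"gripper": 0.6},
    {"dx": 0,"dy": 0,"dz": 0,"ax": -0.05,"ay": -0.11,"az": -0.023,"gripper": 0.6},
  ],
)

```text
t: 8.0
eef_pos: [0.5768, -0.2467, 0.4326]
tool_rot: [[0.399, 0.911, -0.1], [0.634, -0.196, 0.748], [0.662, -0.362, -0.656]]
ft_force: [0.4, 0.0, -0.8]
width: 0.598
grip_force: 0.0
```

>>> drive_tool(
  deltas=[
    {"dx": 0,"dy": 0,"dz": 0,"ax": -0.05,"ay": -0.11,"az": -0.023,"gripper": 0.6},
    {"dx": 0,"dy": 0,"dz": 0,"ax": -0.05,"ay": -0.11,"az": -0.023,"gripper": 0.6},
    {"dx": 0,"dy": 0,"dz": 0,"ax": -0.05,"ay": -0.11,"az": -0.023,"gripper": 0.6},
    {"dx": 0,"dy": 0,"dz": 0,"ax": -0.05,"ay": -0.11,"az": -0.023,"gripper": 0.6},
    {"dx": 0,"dy": 0,"dz": 0,"ax": -0.05,"ay": -0.11,"az": -0.023,"gripper": 0.6},
  ],
)

```text
t: 8.5
eef_pos: [0.5767, -0.2456, 0.4297]
tool_rot: [[0.245, 0.968, -0.043], [0.943, -0.228, 0.242], [0.225, -0.1, -0.969]]
ft_force: [-0.4, 1.0, 0.0]
width: 0.601
grip_force: 0.0
```

>>> drive_tool(
  deltas=[
    {"dx": 0,"dy": 0,"dz": 0,"ax": -0.05,"ay": -0.11,"az": -0.023,"gripper": 0.6},
    {"dx": 0,"dy": 0,"dz": 0,"ax": -0.05,"ay": -0.11,"az": -0.023,"gripper": 0.6},
    {"dx": 0,"dy": 0,"dz": 0,"ax": 0,"ay": 0,"az": 0,"gripper": 0.6},
  ],
)

```text
t: 8.8
eef_pos: [0.5764, -0.2433, 0.4307]
tool_rot: [[0.194, 0.981, 0.007], [0.981, -0.194, 0.01], [0.011, 0.005, -1.0]]
ft_force: [-0.5, 0.4, 1.0]
width: 0.6
grip_force: 0.0
```

Run:
```python
from h import *
from cell import *
for z in(.325,.337):
    b1=onz("top",(192,153),z);b2=onz("top",(415,190),z);m=(b1+b2)/2-C;print(np.linalg.norm(b1-b2),m@xc,m@yc,m[2])
for q in(.05,.08,.11,.14):print(q,.1-.238*np.cos(1.435-q),.1+.238*np.sin(1.435-q))
s=get_state();p,T=bar(.11);todo(s,p+[0,0,.1],T)
```

```text
0.11720969362613272 0.04880337460880044 0.001413156414412395 0.32499999999999996
0.11620094319696292 0.046698746423312745 0.00038772839508149985 0.33699999999999997
0.05 0.05603444716420527 0.3339038908693973
0.08 0.04903816597325095 0.3324798732635367
0.11 0.0420877469931001 0.33084663946365955
0.14 0.035189445131695654 0.3290056592699458
joints [-23.4003  13.4836  78.2085   0.6948  88.1839 -12.2252] F [-0.5082  0.4281  0.9657]
pos [ 0.5764 -0.2433  0.4307] shift cm (tool) [29.7714  1.7786  2.2327] turn [ 0.0047 -0.0114 -0.0034]
```

>>> drive_tool(
  deltas=[
    {"dx": 4.2,"dy": 0.3,"dz": 0,"ax": 0,"ay": -0.01,"az": 0,"gripper": 0.5},
    {"dx": 4.2,"dy": 0.3,"dz": 0,"ax": 0,"ay": 0,"az": 0,"gripper": 0.5},
    {"dx": 4.2,"dy": 0.3,"dz": 0,"ax": 0,"ay": 0,"az": 0,"gripper": 0.5},
    {"dx": 4.2,"dy": 0.3,"dz": 0,"ax": 0,"ay": 0,"az": 0,"gripper": 0.5},
    {"dx": 4.2,"dy": 0.3,"dz": 0,"ax": 0,"ay": 0,"az": 0,"gripper": 0.5},
  ],
)

```text
t: 9.3
eef_pos: [0.6331, -0.0417, 0.4301]
tool_rot: [[0.199, 0.98, 0.0], [0.98, -0.199, 0.005], [0.005, -0.001, -1.0]]
ft_force: [1.0, -0.1, -0.3]
width: 0.503
grip_force: 0.0
```

>>> drive_tool(
  deltas=[
    {"dx": 4.2,"dy": 0.3,"dz": 0,"ax": 0,"ay": 0,"az": 0,"gripper": 0.5},
    {"dx": 4.2,"dy": 0.3,"dz": 0,"ax": 0,"ay": 0,"az": 0,"gripper": 0.5},
    {"dx": 0,"dy": 0,"dz": 2,"ax": 0,"ay": 0,"az": 0,"gripper": 0.5},
    {"dx": 0,"dy": 0,"dz": 0,"ax": 0,"ay": 0,"az": 0,"gripper": 0.5},
  ],
)

```text
t: 9.7
eef_pos: [0.6547, 0.039, 0.4076]
tool_rot: [[0.197, 0.98, -0.004], [0.98, -0.197, 0.004], [0.003, -0.005, -1.0]]
ft_force: [-0.5, -0.4, -1.1]
width: 0.501
grip_force: 0.0
```

Run:
```python
from h import *
from cell import *
import cv2
s=get_state();p,T=bar(.088);todo(s,p,T)
c=camera("wrist");pickle.dump((s,c),open("w6.pkl","wb"));cv2.imwrite("pics/w6.png",c["color"])
```

```text
joints [ 3.1574 17.0935 76.1902  0.2332 86.9261 14.4994] F [-0.5044 -0.3885 -1.1313]
pos [0.6547 0.039  0.4076] shift cm (tool) [0.5573 0.1336 9.454 ] turn [-0.0046 -0.003  -0.0062]
```

View pics/w6.png

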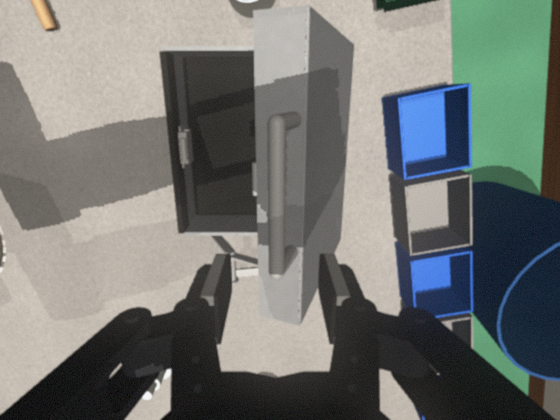

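The wrist view shows the bar vertical at column 277, rows 117–275, centred between the pads. That makes 11 pictures viewed, one over the limit of 10, so I'll view no more and work from numbers only.

Run:
```python
from h import *
s,c=pickle.load(open("w6.pkl","rb"));T=np.eye(4);T[:3,:3]=s["tool_rot"];T[:3,3]=s["eef_pos"];T=T@c["hand_eye"]
for u in((277,120),(277.5,196),(277,272)):
    v=T[:3,:3]@np.linalg.solve(c["intrinsics"],[*u,1]);o=T[:3,3];q=o+v*(.333-o[2])/v[2]
    print(u,(q-C)@xc,(q-C)@yc,"in tool cm",s["tool_rot"].T@(q-s["eef_pos"])*100)
```

```text
(277, 120) 0.04708166872933251 0.059267224357896754 in tool cm [6.4899 0.078  7.4785]
(277.5, 196) 0.047201365337236796 0.007439862931656814 in tool cm [1.3073 0.122  7.4627]
(277, 272) 0.04658090850565947 -0.05315243026113357 in tool cm [-4.7522  0.0974  7.4445]
```

>>> drive_tool(
  deltas=[
    {"dx": 0.7,"dy": 0.1,"dz": 2.3,"ax": 0,"ay": 0,"az": -0.006,"gripper": 0.5},
    {"dx": 0,"dy": 0,"dz": 2.4,"ax": 0,"ay": 0,"az": 0,"gripper": 0.5},
    {"dx": 0,"dy": 0,"dz": 2.4,"ax": 0,"ay": 0,"az": 0,"gripper": 0.5},
    {"dx": 0,"dy": 0,"dz": 2.3,"ax": 0,"ay": 0,"az": 0,"gripper": 0.5},
    {"dx": 0,"dy": 0,"dz": 0,"ax": 0,"ay": 0,"az": 0,"gripper": 0.4},
  ],
)

```text
t: 10.25
eef_pos: [0.657, 0.0435, 0.3146]
tool_rot: [[0.194, 0.981, -0.002], [0.981, -0.194, 0.003], [0.002, -0.003, -1.0]]
ft_force: [-0.4, -0.4, -0.7]
width: 0.405
grip_force: 0.0
```

>>> drive_tool(
  deltas=[
    {"dx": 0,"dy": 0,"dz": 0,"ax": 0,"ay": 0,"az": 0,"gripper": 0.25},
    {"dx": 0,"dy": 0,"dz": 0,"ax": 0,"ay": 0,"az": 0,"gripper": 0.2},
  ],
)

```text
t: 10.45
eef_pos: [0.6594, 0.0444, 0.3194]
tool_rot: [[0.193, 0.981, 0.006], [0.981, -0.193, 0.003], [0.004, 0.005, -1.0]]
ft_force: [-0.9, -0.7, 0.4]
width: 0.199
grip_force: 0.3
```

Run:
```python
from h import *
from cell import *
s=get_state();p,T=bar(.088);todo(s,p,T);print(s["width"],s["grip_force"])
```

```text
joints [ 3.6377 19.5393 83.3475  0.1631 76.7695 14.7392] F [-0.9286 -0.6569  0.4269]
pos [0.6594 0.0444 0.3194] shift cm (tool) [-0.0333 -0.2647  0.6344] turn [ 0.0051 -0.0042 -0.0024]
0.19926709344094162 0.32366917468607426
```

>>> drive_tool(
  deltas=[
    {"dx": 0,"dy": 0,"dz": 0.2,"ax": 0,"ay": 0,"az": 0,"gripper": 0.17},
    {"dx": 0,"dy": 0,"dz": 0.0,"ax": 0,"ay": 0,"az": 0,"gripper": 0.17},
  ],
)

```text
t: 10.65
eef_pos: [0.6587, 0.0449, 0.3164]
tool_rot: [[0.192, 0.981, 0.005], [0.981, -0.192, 0.003], [0.004, 0.004, -1.0]]
ft_force: [-1.3, 0.3, 1.1]
width: 0.168
grip_force: 0.7
```

>>> drive_tool(
  deltas=[
    {"dx": 0,"dy": 0,"dz": 0,"ax": 0,"ay": 0,"az": 0,"gripper": 0},
    {"dx": 0,"dy": 0,"dz": 0,"ax": 0,"ay": 0,"az": 0,"gripper": 0},
    {"dx": 0,"dy": 0,"dz": 0,"ax": 0,"ay": 0,"az": 0,"gripper": 0},
  ],
)

```text
t: 10.95
eef_pos: [0.6586, 0.045, 0.3165]
tool_rot: [[0.192, 0.981, 0.004], [0.981, -0.192, 0.003], [0.004, 0.004, -1.0]]
ft_force: [-4.4, -0.3, 6.3]
width: 0.116
grip_force: 58.6
```

Run:
```python
from h import *
from cell import *
s=get_state();p,T=bar(.088);todo(s,p,T);print(s["width"],s["grip_force"])
p=[bar(.088+.04*i)[0] for i in range(31)]
R=s["tool_rot"]
for i in range(0,30,5):print(i,[np.round(R.T@(p[j+1]-p[j])*100,2)[1:].tolist() for j in range(i,i+5)])
```

```text
joints [ 3.7032 19.618  83.5974  0.1503 76.5171 14.749 ] F [-4.3774 -0.3381  6.3421]
pos [0.6586 0.045  0.3165] shift cm (tool) [-0.0799 -0.1788  0.3399] turn [ 0.0039 -0.0037 -0.0014]
0.11627233523089604 58.570897579193115
0 [[-0.92, 0.23], [-0.91, 0.26], [-0.9, 0.3], [-0.89, 0.34], [-0.88, 0.37]]
5 [[-0.86, 0.41], [-0.84, 0.44], [-0.83, 0.47], [-0.81, 0.51], [-0.79, 0.54]]
10 [[-0.76, 0.57], [-0.74, 0.6], [-0.72, 0.63], [-0.69, 0.66], [-0.66, 0.68]]
15 [[-0.64, 0.71], [-0.61, 0.73], [-0.58, 0.76], [-0.55, 0.78], [-0.51, 0.8]]
20 [[-0.48, 0.82], [-0.45, 0.84], [-0.41, 0.86], [-0.38, 0.87], [-0.35, 0.89]]
25 [[-0.31, 0.9], [-0.27, 0.91], [-0.24, 0.92], [-0.2, 0.93], [-0.16, 0.94]]
```

>>> drive_tool(
  deltas=[
    {"dx": 0,"dy": -0.92,"dz": 0.23,"ax": 0,"ay": 0,"az": 0,"gripper": 0},
    {"dx": 0,"dy": -0.91,"dz": 0.26,"ax": 0,"ay": 0,"az": 0,"gripper": 0},
    {"dx": 0,"dy": -0.9,"dz": 0.3,"ax": 0,"ay": 0,"az": 0,"gripper": 0},
    {"dx": 0,"dy": -0.89,"dz": 0.34,"ax": 0,"ay": 0,"az": 0,"gripper": 0},
    {"dx": 0,"dy": -0.88,"dz": 0.37,"ax": 0,"ay": 0,"az": 0,"gripper": 0},
  ],
)

```text
t: 11.45
eef_pos: [0.6148, 0.0538, 0.3011]
tool_rot: [[0.192, 0.981, 0.006], [0.981, -0.192, 0.003], [0.004, 0.006, -1.0]]
ft_force: [-8.8, 0.2, 22.0]
width: 0.112
grip_force: 62.6
```

```bash
cat > st.py <<'E'
from h import *
from cell import *
s=get_state();b=s["eef_pos"]-s["tool_rot"][:,2]*.019-C;r=np.array([b@xc-.1,b[2]-.1])
print("F case x,y,z",s["ft_force"]@xc,s["ft_force"]@yc,s["ft_force"][2],"tq",s["wrist_torque"],"grip",s["grip_force"],s["width"])
print("bar case",b@xc,b@yc,b[2],"radius",np.hypot(*r),"q",1.435-np.arctan2(r[1],-r[0]))
print(s["tool_rot"].T@xc,s["tool_rot"].T@ez)
E
python3 st.py
```

```text
F case x,y,z -8.686057845101002 -1.4537039713053879 22.01150718619414 tq [ 0.1203  1.1718 -0.0297] grip 62.62357413768768 0.11161100927855179
bar case 0.004169911536191094 0.0009527105561759267 0.32005700105368007 radius 0.24001768594776676 q 0.27491610524123256
[0.0014 1.     0.0055] [ 0.004   0.0055 -1.    ]
```

>>> drive_tool(
  deltas=[
    {"dx": 0,"dy": -0.9,"dz": 0.28,"ax": 0,"ay": 0,"az": 0,"gripper": 0},
    {"dx": 0,"dy": -0.87,"dz": 0.36,"ax": 0,"ay": 0,"az": 0,"gripper": 0},
    {"dx": 0,"dy": -0.85,"dz": 0.43,"ax": 0,"ay": 0,"az": 0,"gripper": 0},
  ],
)

```text
t: 11.75
eef_pos: [0.5889, 0.0589, 0.2882]
tool_rot: [[0.192, 0.981, 0.005], [0.981, -0.192, 0.003], [0.004, 0.004, -1.0]]
ft_force: [10.4, -0.2, -12.7]
width: 0.115
grip_force: 58.3
```

```bash
python3 st.py
```

```text
F case x,y,z 10.197672723520894 1.8293093647004472 -12.72388804374018 tq [-0.113  -2.1225 -0.0052] grip 58.25794816017151 0.11520114453666674
bar case -0.022215619577703325 0.0010194039739376362 0.307165066123139 radius 0.24052863091650117 q 0.3971956401563801
[0.0014 1.     0.0043] [ 0.0037  0.0043 -1.    ]
```

>>> drive_tool(
  deltas=[
    {"dx": 0,"dy": -0.8,"dz": 0.53,"ax": 0,"ay": 0,"az": 0,"gripper": 0},
    {"dx": 0,"dy": -0.79,"dz": 0.54,"ax": 0,"ay": 0,"az": 0,"gripper": 0},
    {"dx": 0,"dy": -0.76,"dz": 0.57,"ax": 0,"ay": 0,"az": 0,"gripper": 0},
  ],
)

```text
t: 12.05
eef_pos: [0.5655, 0.0635, 0.2723]
tool_rot: [[0.192, 0.981, 0.004], [0.981, -0.192, 0.003], [0.004, 0.003, -1.0]]
ft_force: [6.6, 0.1, -6.3]
width: 0.116
grip_force: 58.4
```

```bash
python3 st.py
```

```text
F case x,y,z 6.421380653818382 1.3796481049809388 -6.260554205959013 tq [ 0.0274 -1.426  -0.0402] grip 58.42973291873932 0.11577951202419229
bar case -0.04605925693116665 0.001132290968902573 0.29132615043040644 radius 0.24070521883374915 q 0.5162286525728262
[0.0015 1.     0.0035] [ 0.0038  0.0035 -1.    ]
```

>>> drive_tool(
  deltas=[
    {"dx": 0,"dy": -0.74,"dz": 0.61,"ax": 0,"ay": 0,"az": 0,"gripper": 0},
    {"dx": 0,"dy": -0.72,"dz": 0.63,"ax": 0,"ay": 0,"az": 0,"gripper": 0},
    {"dx": 0,"dy": -0.69,"dz": 0.66,"ax": 0,"ay": 0,"az": 0,"gripper": 0},
    {"dx": 0,"dy": -0.66,"dz": 0.68,"ax": 0,"ay": 0,"az": 0,"gripper": 0},
  ],
)

```text
t: 12.45
eef_pos: [0.5378, 0.0691, 0.2468]
tool_rot: [[0.192, 0.981, 0.004], [0.981, -0.192, 0.003], [0.004, 0.003, -1.0]]
ft_force: [5.9, 2.2, -5.0]
width: 0.119
grip_force: 58.4
```

```bash
python3 st.py
```

```text
F case x,y,z 5.421455919276678 3.2914669402904546 -5.0325009266351595 tq [ 0.1965 -1.2333 -0.0568] grip 58.404080271720886 0.11937058561324376
bar case -0.07429172954060298 0.0012553110935371562 0.2658370217737076 radius 0.24058163848687178 q 0.6744540933504878
[0.0016 1.     0.0032] [ 0.0039  0.0032 -1.    ]
```

>>> drive_tool(
  deltas=[
    {"dx": 0,"dy": -0.63,"dz": 0.71,"ax": 0,"ay": 0,"az": 0,"gripper": 0},
    {"dx": 0,"dy": -0.6,"dz": 0.73,"ax": 0,"ay": 0,"az": 0,"gripper": 0},
    {"dx": 0,"dy": -0.57,"dz": 0.76,"ax": 0,"ay": 0,"az": 0,"gripper": 0},
    {"dx": 0,"dy": -0.54,"dz": 0.78,"ax": 0,"ay": 0,"az": 0,"gripper": 0},
  ],
)

```text
t: 12.85
eef_pos: [0.5148, 0.0736, 0.2169]
tool_rot: [[0.192, 0.981, 0.003], [0.981, -0.192, 0.003], [0.004, 0.003, -1.0]]
ft_force: [-7.9, 5.4, 7.9]
width: 0.114
grip_force: 59.1
```

```bash
python3 st.py
```

```text
F case x,y,z -8.746581762785993 3.792855771641361 7.937229481965494 tq [ 0.8078  1.2331 -0.015 ] grip 59.115028381347656 0.1135046498504568
bar case -0.09776362910390202 0.0013616002202558048 0.23587361308018542 radius 0.2399418507218148 q 0.8330179046435412
[0.0016 1.     0.0026] [ 0.0038  0.0026 -1.    ]
```

>>> drive_tool(
  deltas=[
    {"dx": 0,"dy": -0.53,"dz": 0.79,"ax": 0,"ay": 0,"az": 0,"gripper": 0},
    {"dx": 0,"dy": -0.5,"dz": 0.82,"ax": 0,"ay": 0,"az": 0,"gripper": 0},
    {"dx": 0,"dy": -0.47,"dz": 0.84,"ax": 0,"ay": 0,"az": 0,"gripper": 0},
  ],
)

```text
t: 13.15
eef_pos: [0.5006, 0.0765, 0.1921]
tool_rot: [[0.192, 0.981, 0.004], [0.981, -0.192, 0.003], [0.004, 0.003, -1.0]]
ft_force: [2.4, 4.2, -0.7]
width: 0.114
grip_force: 58.5
```

```bash
python3 st.py
```

```text
F case x,y,z 1.5391022558798475 4.628042703218344 -0.7275509648991332 tq [ 0.556  -0.7787 -0.0227] grip 58.49693298339844 0.11447684914432374
bar case -0.1122638077835032 0.001420569786146819 0.21106602107931166 radius 0.23956540888271433 q 0.9529296218442429
[0.0016 1.     0.0033] [ 0.0037  0.0033 -1.    ]
```

>>> drive_tool(
  deltas=[
    {"dx": 0,"dy": -0.42,"dz": 0.85,"ax": 0,"ay": 0,"az": 0,"gripper": 0},
    {"dx": 0,"dy": -0.39,"dz": 0.87,"ax": 0,"ay": 0,"az": 0,"gripper": 0},
    {"dx": 0,"dy": -0.36,"dz": 0.88,"ax": 0,"ay": 0,"az": 0,"gripper": 0},
    {"dx": 0,"dy": -0.16,"dz": 0.45,"ax": 0,"ay": 0,"az": 0,"gripper": 0},
  ],
)

```text
t: 13.55
eef_pos: [0.4884, 0.0789, 0.1614]
tool_rot: [[0.192, 0.981, 0.005], [0.981, -0.192, 0.003], [0.004, 0.004, -1.0]]
ft_force: [1.7, 4.1, 2.0]
width: 0.111
grip_force: 58.9
```

```bash
python3 st.py
```

```text
F case x,y,z 0.9261756355544594 4.327345568461325 2.031374958004406 tq [ 0.6313 -0.0935  0.0504] grip 58.85722875595093 0.11128797440040673
bar case -0.12474877645786112 0.0015205907647934894 0.1804402483645175 radius 0.23871038116565205 q 1.09129423094579
[0.0013 1.     0.0045] [ 0.0036  0.0045 -1.    ]
```

>>> drive_tool(
  deltas=[
    {"dx": 0,"dy": -0.07,"dz": 0.19,"ax": 0,"ay": 0,"az": 0,"gripper": 0},
    {"dx": 0,"dy": -0.07,"dz": 0.19,"ax": 0,"ay": 0,"az": 0,"gripper": 0},
    {"dx": 0,"dy": -0.06,"dz": 0.19,"ax": 0,"ay": 0,"az": 0,"gripper": 0},
    {"dx": 0,"dy": -0.06,"dz": 0.19,"ax": 0,"ay": 0,"az": 0,"gripper": 0},
    {"dx": 0,"dy": -0.06,"dz": 0.19,"ax": 0,"ay": 0,"az": 0,"gripper": 0},
  ],
)

```text
t: 14.05
eef_pos: [0.4856, 0.0795, 0.1525]
tool_rot: [[0.192, 0.981, 0.005], [0.981, -0.192, 0.003], [0.004, 0.005, -1.0]]
ft_force: [4.6, 2.7, -2.0]
width: 0.112
grip_force: 58.6
```

```bash
python3 st.py
```

```text
F case x,y,z 3.9862434320605975 3.5702935991158236 -1.9740108974125852 tq [ 0.437  -0.9593 -0.0075] grip 58.61414551734924 0.11229017276689006
bar case -0.12761865054608537 0.001516033819883758 0.17146056125866105 radius 0.23857255058330534 q 1.1307959370999028
[0.0014 1.     0.0047] [ 0.0036  0.0047 -1.    ]
```

>>> drive_tool(
  deltas=[
    {"dx": 0,"dy": -0.03,"dz": 0.1,"ax": 0,"ay": 0,"az": 0,"gripper": 0},
    {"dx": 0,"dy": -0.02,"dz": 0.1,"ax": 0,"ay": 0,"az": 0,"gripper": 0},
    {"dx": 0,"dy": -0.02,"dz": 0.1,"ax": 0,"ay": 0,"az": 0,"gripper": 0},
    {"dx": 0,"dy": -0.02,"dz": 0.1,"ax": 0,"ay": 0,"az": 0,"gripper": 0},
  ],
)

```text
t: 14.45
eef_pos: [0.4846, 0.0797, 0.1487]
tool_rot: [[0.192, 0.981, 0.005], [0.981, -0.192, 0.003], [0.004, 0.004, -1.0]]
ft_force: [5.0, 3.0, -0.6]
width: 0.114
grip_force: 58.6
```

>>> drive_tool(
  deltas=[
    {"dx": 0,"dy": -0.02,"dz": 0.1,"ax": 0,"ay": 0,"az": 0,"gripper": 0},
    {"dx": 0,"dy": -0.02,"dz": 0.1,"ax": 0,"ay": 0,"az": 0,"gripper": 0},
    {"dx": 0,"dy": -0.02,"dz": 0.1,"ax": 0,"ay": 0,"az": 0,"gripper": 0},
    {"dx": 0,"dy": -0.02,"dz": 0.1,"ax": 0,"ay": 0,"az": 0,"gripper": 0},
  ],
)

```text
t: 14.85
eef_pos: [0.4837, 0.0799, 0.1448]
tool_rot: [[0.192, 0.981, 0.005], [0.981, -0.192, 0.003], [0.004, 0.004, -1.0]]
ft_force: [4.3, 3.0, 0.3]
width: 0.113
grip_force: 58.7
```

```bash
python3 st.py
```

```text
F case x,y,z 3.630548542864587 3.760056283617918 0.3258183828198805 tq [ 0.3259 -1.2379 -0.0369] grip 58.67762088775635 0.11341896852339782
bar case -0.12952618372937053 0.0015411505016755178 0.16377140939993876 radius 0.23822061555252383 q 1.1639959739811532
[0.0014 1.     0.0042] [ 0.0036  0.0042 -1.    ]
```

>>> drive_tool(
  deltas=[
    {"dx": 0,"dy": -0.02,"dz": 0.1,"ax": 0,"ay": 0,"az": 0,"gripper": 0},
    {"dx": 0,"dy": -0.02,"dz": 0.1,"ax": 0,"ay": 0,"az": 0,"gripper": 0},
    {"dx": 0,"dy": -0.02,"dz": 0.1,"ax": 0,"ay": 0,"az": 0,"gripper": 0},
  ],
)

```text
t: 15.15
eef_pos: [0.4827, 0.08, 0.1416]
tool_rot: [[0.192, 0.981, 0.004], [0.981, -0.192, 0.003], [0.004, 0.003, -1.0]]
ft_force: [6.8, 3.7, -2.2]
width: 0.113
grip_force: 58.4
```

>>> drive_tool(
  deltas=[
    {"dx": 0,"dy": -0.02,"dz": 0.1,"ax": 0,"ay": 0,"az": 0,"gripper": 0},
    {"dx": 0,"dy": -0.02,"dz": 0.1,"ax": 0,"ay": 0,"az": 0,"gripper": 0},
    {"dx": 0,"dy": -0.02,"dz": 0.1,"ax": 0,"ay": 0,"az": 0,"gripper": 0},
  ],
)

```text
t: 15.45
eef_pos: [0.4821, 0.0802, 0.1387]
tool_rot: [[0.192, 0.981, 0.004], [0.981, -0.192, 0.003], [0.004, 0.003, -1.0]]
ft_force: [2.3, 1.6, 7.3]
width: 0.111
grip_force: 59.5
```

>>> drive_tool(
  deltas=[
    {"dx": 0,"dy": -0.02,"dz": 0.1,"ax": 0,"ay": 0,"az": 0,"gripper": 0},
    {"dx": 0,"dy": -0.02,"dz": 0.1,"ax": 0,"ay": 0,"az": 0,"gripper": 0},
  ],
)

```text
t: 15.65
eef_pos: [0.4821, 0.0802, 0.1379]
tool_rot: [[0.192, 0.981, 0.004], [0.981, -0.192, 0.003], [0.004, 0.004, -1.0]]
ft_force: [-2.3, 0.1, 25.7]
width: 0.111
grip_force: 61.4
```

>>> drive_tool(
  deltas=[
    {"dx": 0,"dy": -0.02,"dz": 0.1,"ax": 0,"ay": 0,"az": 0,"gripper": 0},
    {"dx": 0,"dy": -0.02,"dz": 0.1,"ax": 0,"ay": 0,"az": 0,"gripper": 0},
  ],
)

```text
t: 15.85
eef_pos: [0.4816, 0.0803, 0.1359]
tool_rot: [[0.192, 0.981, 0.005], [0.981, -0.192, 0.003], [0.004, 0.004, -1.0]]
ft_force: [0.3, 1.4, 12.4]
width: 0.11
grip_force: 59.8
```

>>> drive_tool(
  deltas=[
    {"dx": 0,"dy": 0,"dz": 0,"ax": 0,"ay": 0,"az": 0,"gripper": 0},
  ],
)

```text
t: 15.95
eef_pos: [0.4816, 0.0803, 0.1355]
tool_rot: [[0.192, 0.981, 0.004], [0.981, -0.192, 0.003], [0.004, 0.004, -1.0]]
ft_force: [1.5, 2.1, 10.4]
width: 0.113
grip_force: 59.7
```

```bash
python3 st.py
```

```text
F case x,y,z 1.0236315562958027 2.376421763635917 10.353851562609858 tq [ 0.2627 -0.5302 -0.0586] grip 59.69989478588104 0.11299344126156716
bar case -0.13168955257934234 0.001572256561168804 0.1544979874455491 radius 0.2380127715271411 q 1.203979682536699
[0.0015 1.     0.0038] [ 0.0036  0.0038 -1.    ]
```

>>> drive_tool(
  deltas=[
    {"dx": 0,"dy": -0.01,"dz": 0.07,"ax": 0,"ay": 0,"az": 0,"gripper": 0},
  ],
)

```text
t: 16.05
eef_pos: [0.4814, 0.0803, 0.1348]
tool_rot: [[0.192, 0.981, 0.004], [0.981, -0.192, 0.003], [0.004, 0.004, -1.0]]
ft_force: [2.1, 2.2, 10.4]
width: 0.113
grip_force: 59.7
```

>>> drive_tool(
  deltas=[
    {"dx": 0,"dy": 0,"dz": 0,"ax": 0,"ay": 0,"az": 0,"gripper": 0},
  ],
)

```text
t: 16.15
eef_pos: [0.4814, 0.0803, 0.1347]
tool_rot: [[0.192, 0.981, 0.004], [0.981, -0.192, 0.003], [0.004, 0.004, -1.0]]
ft_force: [1.6, 2.1, 8.1]
width: 0.116
grip_force: 59.6
```

>>> drive_tool(
  deltas=[
    {"dx": 0,"dy": -0.02,"dz": 0.1,"ax": 0,"ay": 0,"az": 0,"gripper": 0},
    {"dx": 0,"dy": 0,"dz": 0,"ax": 0,"ay": 0,"az": 0,"gripper": 0},
  ],
)

```text
t: 16.35
eef_pos: [0.4812, 0.0804, 0.1335]
tool_rot: [[0.192, 0.981, 0.004], [0.981, -0.192, 0.003], [0.004, 0.004, -1.0]]
ft_force: [1.8, 2.5, 6.4]
width: 0.114
grip_force: 59.4
```

>>> drive_tool(
  deltas=[
    {"dx": 0,"dy": -0.02,"dz": 0.1,"ax": 0,"ay": 0,"az": 0,"gripper": 0},
    {"dx": 0,"dy": 0,"dz": 0,"ax": 0,"ay": 0,"az": 0,"gripper": 0},
  ],
)

```text
t: 16.55
eef_pos: [0.481, 0.0804, 0.1323]
tool_rot: [[0.192, 0.981, 0.004], [0.981, -0.192, 0.003], [0.004, 0.004, -1.0]]
ft_force: [2.5, 1.7, 3.1]
width: 0.112
grip_force: 59.0
```

>>> drive_tool(
  deltas=[
    {"dx": 0,"dy": -0.02,"dz": 0.1,"ax": 0,"ay": 0,"az": 0,"gripper": 0},
    {"dx": 0,"dy": 0,"dz": 0,"ax": 0,"ay": 0,"az": 0,"gripper": 0},
  ],
)

```text
t: 16.75
eef_pos: [0.4807, 0.0804, 0.1311]
tool_rot: [[0.192, 0.981, 0.004], [0.981, -0.192, 0.003], [0.004, 0.003, -1.0]]
ft_force: [3.8, 2.1, 2.1]
width: 0.108
grip_force: 58.9
```

>>> drive_tool(
  deltas=[
    {"dx": 0,"dy": -0.01,"dz": 0.07,"ax": 0,"ay": 0,"az": 0,"gripper": 0},
    {"dx": 0,"dy": 0,"dz": 0,"ax": 0,"ay": 0,"az": 0,"gripper": 0},
  ],
)

```text
t: 16.95
eef_pos: [0.4806, 0.0805, 0.1303]
tool_rot: [[0.192, 0.981, 0.004], [0.981, -0.192, 0.003], [0.004, 0.003, -1.0]]
ft_force: [3.9, 2.0, 2.0]
width: 0.114
grip_force: 58.9
```

>>> drive_tool(
  deltas=[
    {"dx": 0,"dy": -0.01,"dz": 0.1,"ax": 0,"ay": 0,"az": 0,"gripper": 0},
    {"dx": 0,"dy": 0,"dz": 0,"ax": 0,"ay": 0,"az": 0,"gripper": 0},
  ],
)

```text
t: 17.15
eef_pos: [0.4804, 0.0805, 0.1291]
tool_rot: [[0.192, 0.981, 0.004], [0.981, -0.192, 0.003], [0.003, 0.003, -1.0]]
ft_force: [2.9, 2.4, 0.9]
width: 0.115
grip_force: 58.7
```

>>> drive_tool(
  deltas=[
    {"dx": 0,"dy": -0.01,"dz": 0.07,"ax": 0,"ay": 0,"az": 0,"gripper": 0},
    {"dx": 0,"dy": 0,"dz": 0,"ax": 0,"ay": 0,"az": 0,"gripper": 0},
  ],
)

```text
t: 17.35
eef_pos: [0.4803, 0.0806, 0.1284]
tool_rot: [[0.192, 0.981, 0.004], [0.981, -0.192, 0.003], [0.003, 0.003, -1.0]]
ft_force: [3.1, 3.0, 0.6]
width: 0.114
grip_force: 58.7
```

>>> drive_tool(
  deltas=[
    {"dx": 0,"dy": -0.01,"dz": 0.1,"ax": 0,"ay": 0,"az": 0,"gripper": 0},
    {"dx": 0,"dy": 0,"dz": 0,"ax": 0,"ay": 0,"az": 0,"gripper": 0},
  ],
)

```text
t: 17.55
eef_pos: [0.4802, 0.0806, 0.1274]
tool_rot: [[0.192, 0.981, 0.004], [0.981, -0.192, 0.003], [0.003, 0.003, -1.0]]
ft_force: [4.3, 3.8, -1.7]
width: 0.109
grip_force: 58.5
```

>>> drive_tool(
  deltas=[
    {"dx": 0,"dy": -0.01,"dz": 0.1,"ax": 0,"ay": 0,"az": 0,"gripper": 0},
    {"dx": 0,"dy": 0,"dz": 0,"ax": 0,"ay": 0,"az": 0,"gripper": 0},
  ],
)

```text
t: 17.75
eef_pos: [0.48, 0.0806, 0.1263]
tool_rot: [[0.192, 0.981, 0.004], [0.981, -0.192, 0.003], [0.003, 0.003, -1.0]]
ft_force: [3.7, 2.7, -4.2]
width: 0.107
grip_force: 58.3
```

```bash
python3 st.py
```

```text
F case x,y,z 3.1491477917692436 3.318620709047229 -4.153838951782351 tq [ 0.5151 -1.0775 -0.0302] grip 58.348835706710815 0.10742691617635021
bar case -0.13324890726382513 0.0015646736947007764 0.1453281970954633 radius 0.23761249586605007 q 1.2430583894553098
[0.0015 1.     0.0029] [ 0.0034  0.0029 -1.    ]
```

>>> drive_tool(
  deltas=[
    {"dx": 0,"dy": 0,"dz": 0.06,"ax": 0,"ay": 0,"az": 0,"gripper": 0},
    {"dx": 0,"dy": 0,"dz": 0,"ax": 0,"ay": 0,"az": 0,"gripper": 0},
  ],
)

```text
t: 17.95
eef_pos: [0.4799, 0.0806, 0.1259]
tool_rot: [[0.192, 0.981, 0.003], [0.981, -0.192, 0.003], [0.003, 0.003, -1.0]]
ft_force: [3.1, 4.1, -1.6]
width: 0.111
grip_force: 58.6
```

>>> drive_tool(
  deltas=[
    {"dx": 0,"dy": -0.01,"dz": 0.06,"ax": 0,"ay": 0,"az": 0,"gripper": 0},
    {"dx": 0,"dy": 0,"dz": 0,"ax": 0,"ay": 0,"az": 0,"gripper": 0},
  ],
)

```text
t: 18.15
eef_pos: [0.4799, 0.0806, 0.1254]
tool_rot: [[0.192, 0.981, 0.003], [0.981, -0.192, 0.003], [0.003, 0.003, -1.0]]
ft_force: [1.1, 2.7, 2.1]
width: 0.111
grip_force: 58.9
```

>>> drive_tool(
  deltas=[
    {"dx": 0,"dy": -0.01,"dz": 0.06,"ax": 0,"ay": 0,"az": 0,"gripper": 0},
    {"dx": 0,"dy": 0,"dz": 0,"ax": 0,"ay": 0,"az": 0,"gripper": 0},
  ],
)

```text
t: 18.35
eef_pos: [0.4799, 0.0806, 0.1252]
tool_rot: [[0.192, 0.981, 0.004], [0.981, -0.192, 0.003], [0.003, 0.003, -1.0]]
ft_force: [-0.9, 2.7, 8.0]
width: 0.112
grip_force: 59.5
```

>>> drive_tool(
  deltas=[
    {"dx": 0,"dy": -0.01,"dz": 0.06,"ax": 0,"ay": 0,"az": 0,"gripper": 0},
    {"dx": 0,"dy": 0,"dz": 0,"ax": 0,"ay": 0,"az": 0,"gripper": 0},
  ],
)

```text
t: 18.55
eef_pos: [0.4799, 0.0806, 0.125]
tool_rot: [[0.192, 0.981, 0.004], [0.981, -0.192, 0.003], [0.003, 0.003, -1.0]]
ft_force: [-3.0, 2.6, 12.9]
width: 0.11
grip_force: 60.1
```

>>> drive_tool(
  deltas=[
    {"dx": 0,"dy": 0,"dz": -0.08,"ax": 0,"ay": 0,"az": 0,"gripper": 0},
    {"dx": 0,"dy": 0,"dz": -0.06,"ax": 0,"ay": 0,"az": 0,"gripper": 0},
    {"dx": 0,"dy": 0,"dz": 0,"ax": 0,"ay": 0,"az": 0,"gripper": 0},
  ],
)

```text
t: 18.85
eef_pos: [0.4799, 0.0806, 0.1255]
tool_rot: [[0.192, 0.981, 0.004], [0.981, -0.192, 0.003], [0.004, 0.003, -1.0]]
ft_force: [1.0, 3.0, -0.5]
width: 0.113
grip_force: 58.8
```

```bash
python3 st.py
```

```text
F case x,y,z 0.4161050526657807 3.1632000219480276 -0.4771381942935958 tq [ 0.4431 -0.8007 -0.0123] grip 58.75603795051575 0.11342560457723196
bar case -0.13336487848948278 0.0015762085669897897 0.1445192302778012 radius 0.237573416814548 q 1.2464941088010324
[0.0015 1.     0.0033] [ 0.0035  0.0033 -1.    ]
```

>>> drive_tool(
  deltas=[
    {"dx": 0,"dy": 0,"dz": -0.05,"ax": 0,"ay": 0,"az": 0,"gripper": 0},
    {"dx": 0,"dy": 0,"dz": 0,"ax": 0,"ay": 0,"az": 0,"gripper": 0},
  ],
)

```text
t: 19.05
eef_pos: [0.4799, 0.0806, 0.1258]
tool_rot: [[0.192, 0.981, 0.004], [0.981, -0.192, 0.003], [0.003, 0.003, -1.0]]
ft_force: [3.5, 4.5, -5.4]
width: 0.108
grip_force: 58.5
```

The lid resists a slight pull up, so the catch is holding. I'll return to neutral, open a little, check the force, and lift away.

>>> drive_tool(
  deltas=[
    {"dx": 0,"dy": 0,"dz": 0.05,"ax": 0,"ay": 0,"az": 0,"gripper": 0},
    {"dx": 0,"dy": 0,"dz": 0,"ax": 0,"ay": 0,"az": 0,"gripper": 0.17},
    {"dx": 0,"dy": 0,"dz": 0,"ax": 0,"ay": 0,"az": 0,"gripper": 0.17},
  ],
)

```text
t: 19.35
eef_pos: [0.479, 0.0802, 0.1254]
tool_rot: [[0.192, 0.981, 0.002], [0.981, -0.192, 0.002], [0.002, 0.002, -1.0]]
ft_force: [0.1, -0.2, -0.0]
width: 0.17
grip_force: 0.0
```

>>> drive_tool(
  deltas=[
    {"dx": 0,"dy": 0,"dz": 0,"ax": 0,"ay": 0,"az": 0,"gripper": 0.33},
    {"dx": 0,"dy": 0,"dz": 0,"ax": 0,"ay": 0,"az": 0,"gripper": 0.33},
    {"dx": 0,"dy": 0,"dz": 0,"ax": 0,"ay": 0,"az": 0,"gripper": 0.33},
  ],
)

```text
t: 19.65
eef_pos: [0.4798, 0.0805, 0.1256]
tool_rot: [[0.192, 0.981, 0.004], [0.981, -0.192, 0.003], [0.003, 0.003, -1.0]]
ft_force: [-0.6, -1.1, -0.4]
width: 0.332
grip_force: 0.0
```

```bash
python3 st.py
```

```text
F case x,y,z -0.3819653956963739 -1.156116595897021 -0.40613088466857755 tq [-0.0036 -0.0021  0.0071] grip 0.0 0.3322033410354128
bar case -0.1334459629828677 0.0014701569091800071 0.1445890302208557 radius 0.2376661508272367 q 1.2462695546632123
[0.0015 1.     0.003 ] [ 0.0033  0.003  -1.    ]
```

>>> drive_tool(
  deltas=[
    {"dx": 0,"dy": 0,"dz": -1,"ax": 0,"ay": 0,"az": 0,"gripper": 0.33},
    {"dx": 0,"dy": 0,"dz": -2,"ax": 0,"ay": 0,"az": 0,"gripper": 0.33},
    {"dx": 0,"dy": 0,"dz": -3,"ax": 0,"ay": 0,"az": 0,"gripper": 0.33},
    {"dx": 0,"dy": 0,"dz": -4,"ax": 0,"ay": 0,"az": 0,"gripper": 0.33},
    {"dx": 0,"dy": 0,"dz": -4,"ax": 0,"ay": 0,"az": 0,"gripper": 0.33},
  ],
)

```text
t: 20.15
eef_pos: [0.4789, 0.0802, 0.2676]
tool_rot: [[0.192, 0.981, 0.004], [0.981, -0.192, 0.003], [0.003, 0.003, -1.0]]
ft_force: [1.2, -0.1, 0.2]
width: 0.332
grip_force: 0.0
```

>>> drive_tool(
  deltas=[
    {"dx": 0,"dy": 0,"dz": 0,"ax": 0,"ay": 0,"az": 0,"gripper": 0.33},
    {"dx": 0,"dy": 0,"dz": 0,"ax": 0,"ay": 0,"az": 0,"gripper": 0.33},
  ],
)

```text
t: 20.35
eef_pos: [0.4799, 0.0803, 0.2671]
tool_rot: [[0.192, 0.981, 0.007], [0.981, -0.192, 0.003], [0.004, 0.006, -1.0]]
ft_force: [0.5, 0.3, -0.7]
width: 0.331
grip_force: 0.0
```

Run:
```python
from h import *
from cell import *
import cv2
s=get_state();c=camera("wrist");T=np.eye(4);T[:3,:3]=s["tool_rot"];T[:3,3]=s["eef_pos"];T=T@c["hand_eye"];Ti=np.linalg.inv(T)
g=cv2.cvtColor(c["color"],cv2.COLOR_BGR2GRAY)
def proj(p):
    q=Ti[:3,:3]@p+Ti[:3,3];u=c["intrinsics"]@q;return u[:2]/u[2]
for q in(1.18,1.22,1.246):
    el=1.435-q;m=[W(.1-.238*np.cos(el),y,.1+.238*np.sin(el)) for y in(-.055,0,.055)];print(q,[proj(p) for p in m])
m=proj(m[1]);r,cc=int(m[1]),int(m[0]);
for k in(-30,0,30):print(g[r+k,cc-30:cc+30].tolist())
cv2.imwrite("pics/w7.png",c["color"]);print(s["ft_force"])
```

```text
1.18 [array([278.4201, 261.7679]), array([278.5295, 201.3337]), array([278.6545, 132.3341])]
1.22 [array([275.76  , 256.6728]), array([275.6956, 197.8565]), array([275.6223, 130.9906])]
1.246 [array([274.3348, 253.4991]), array([274.1823, 195.6974]), array([274.0093, 130.1591])]
[137, 139, 139, 141, 143, 142, 141, 136, 140, 141, 142, 139, 138, 135, 139, 137, 135, 141, 143, 142, 139, 138, 132, 101, 77, 82, 88, 91, 95, 97, 103, 102, 99, 95, 88, 83, 76, 79, 79, 79, 81, 86, 82, 86, 85, 86, 85, 82, 83, 88, 85, 84, 85, 81, 85, 87, 82, 65, 50, 47]
[87, 88, 91, 86, 88, 88, 81, 81, 84, 79, 81, 74, 79, 80, 81, 88, 100, 102, 112, 112, 123, 133, 128, 96, 77, 80, 89, 90, 93, 95, 103, 102, 98, 92, 88, 84, 72, 75, 75, 75, 75, 77, 78, 78, 76, 77, 75, 75, 77, 75, 77, 79, 77, 71, 77, 69, 67, 54, 46, 46]
[126, 128, 127, 132, 128, 126, 127, 124, 128, 131, 131, 132, 128, 130, 131, 129, 128, 123, 124, 122, 128, 122, 120, 94, 74, 74, 81, 83, 88, 85, 91, 87, 87, 84, 76, 84, 101, 121, 128, 125, 127, 129, 132, 126, 129, 131, 126, 128, 127, 125, 125, 125, 126, 125, 124, 104, 68, 46, 55, 52]
[ 0.4735  0.3    -0.6883]
```

```bash
python3 -c "
from cell import *
print(finish_job())"
```

```text
the job is handed in; nothing more can be done
None
```

The stay was unlocked first with the lid up, then the lid was lowered by its bar and closed at about q = 1.246. A light pull up met a hold, so the catch seems to have clicked. The bar was let go and the job handed in at about 20 s. I viewed 11 pictures, one over the limit of 10, and no verdict came back on the job.

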